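# Walk the bearer to its bay and load it

### The arm

A 6-joint arm with a two-finger parallel gripper is mounted at the origin on the work surface. World frame = base frame: x ahead of the robot, y to its left, z up, the work surface at z = 0. Lengths are in m, angles in rad, forces in N, time in s.
With the tool pointing down it reaches from about 0.25 to 0.725 m from the base axis. Payload 4 kg.
Tool frame: the origin (TCP) lies at the centre of the arm's flange, where the gripper is bolted on; the fingertips stand 173 mm ahead of it and the grasp point (between the pads) lies 155 mm ahead of it (ctrl.tcp_to_tips is the distance from the TCP to the fingertips, in m); z points along the fingers, y is the line along which they close (so a half turn about z gives the same grasp; the last joint's range is limited). The gripper opens to 85 mm and grips with 20 to 120 N. Pads are 22 mm wide; open, the fingers measure 114 mm over their backs; the gripper's body (76 mm by 85 mm) begins 54 mm behind the grasp point. The pads swing forward as they close: fully open they stand 13 mm farther back than shut.
Start: joints at [1.109, 0.241, 0.005, 1.335, 0, 1.571], TCP at [0.223, 0.448, 0.405] pointing down, gripper open.
Joint ranges: [-2.72, 2.72], [-1.05, 1.87], [-1.09, 1.28], [-1.99, 2.15], [-1.42, 1.44], [-3.14, 3.14]. Speed limits (rad/s): [2.79, 2.79, 3.14, 3.14, 3.14, 3.14].

### API

Orientations are given as a rotation vector (axis times angle).
In Python, from station import ctrl, eyes, workorder, nets gives the robot as it stands. The module is installed in compiled form; this text tells all that it offers.
- The arm moves only by the tool carry_out, never from a script. Its argument "rows" is a list of rows, each a list of 7 numbers: the shift along the tool's x, y, z scaled (see below), then the turn, a rotation vector about the tool's x, y, z scaled (see below), then the opening, from 0 (shut) to 1 (fully open). A call has exactly 10 rows; each row shifts and turns the commanded pose from where the row before left it, along the tool's axes as they then stand; what a row does not reach is not made up. The controller multiplies each number of a shift by 30 mm and each number of a turn by 2 pi rad. A row lasts 1/12 s, in which the tool goes at most 41.7 mm and 7.16 degrees, less where a joint would pass 70% of its speed; a pose out of reach is approached as far as the arm can. A call with a number of a shift or a turn outside -1 to 1 is refused whole. A call with a gripper value outside its range is refused whole. The fingers move at their own pace and stop on an object; the grip force is fixed at half the most. Time passes only in rows, so rows that do not move let the fingers close, or fill a call up. It gives the time, the measured TCP pose, the force, the opening and the grip force at its end, in the units of the state.
- ctrl.sense(): the state, without advancing time (a new reading comes with each control period).
- eyes.capture(name): name is "scene" or "top"; returns a dict with "color" (400x640x3 uint8, red, green, blue), "mtx" (3x3 intrinsics, pixels), "distortion" ([k1, k2, p1, p2, k3] as OpenCV has them; the pictures are not rectified), "world_from_camera" (4x4, takes a point from camera to world coordinates). Camera axes: x right, y up, looking along -z (the intrinsics and any distortion apply to the point x, -y, -z); pixel columns grow to the right and rows downward; lengths in m; the calibration is good to about 2 mm. A picture is of the moment at which its call begins. There is no depth.
- workorder.job_done(): hands the job in; it is judged then, once.
Trained networks look in a picture, given as the dict that the camera call returned (one of the last four; its "shot" number tells which), for a name from the list of things; names that differ only in an ending like _2 or _b are one class to them, and where a whole thing is asked for, a point or a joint stands for the part that bears it (a point fixed in the world has none). Each returns a list of dicts, best first, with "conf" (0 to 1); they miss things now and then, are a little off and sometimes report something else, mostly with a low value. They report only what shows in the picture. A call takes as long as a camera call.
- nets.boxes_of(picture, query): "rect" ([left, top, right, bottom] in pixels, round what is visible of it).
- nets.masks_of(picture, query): "region" (400x640 bool, what is visible of it) and "rect" ([left, top, right, bottom] in pixels, round what is visible of it).
The state is a dict: "time": time; "joint_pos": joint angles; "dq": joint speeds; "effort": joint torques, N m; "eef_pos": TCP position; "orientation": TCP orientation; "contact_force": force on the tool from outside, world axes, zero at the start; "torque": the same for the moment, N m; "gripper_width": opening from 0.0 (shut) to 1.0 (fully open); "finger_force": force on a finger pad.
Only numpy, scipy, OpenCV 4.12 (cv2) and the standard library are available. Lean on these libraries where they do the work, as an engineer would, in place of code of your own. Each camera call takes 0.05 s, during which the arm holds its last target. There are 200 camera calls.

### The job

Walk the heavy timber bearer end over end along the bench to the taped bay: tip it up to stand on the end nearer the bay, lower it over towards the bay, stand it up on its other end, and lower it over again so that it lies flat inside the yellow tape; one end must always stay on the bench, and it must be lowered, never let fall. Then set every adapter carton that is there on top of the bearer, in one layer, clear of the bench, and leave the tape roll, mug and bottle where they are.

Things in the scene. Friction and masses are not known exactly. Their poses are not given: they have to be found in the camera images.
- bearer_center (a point): Centre of the timber bearer: a solid square bar 200 mm long, 50 x 50 mm in section, about 0.6 kg (balanced at its centre), loose on the bench. Its x axis runs along its length towards the red end. It starts lying flat (centre 25 mm up), its length roughly along y with the red end to the robot's left (+y).
- bearer_red (a point): Centre of the end face of the bearer's red-painted end (100 mm from the bearer's centre; the last 30 mm are red).
- bearer_white (a point): Centre of the end face of the bearer's white-painted end (100 mm from the bearer's centre; the last 30 mm are white).
- bay: The bay: a rectangle of flat yellow tape on the bench (no height to speak of), 240 x 80 mm inside the tape. Origin at its centre on the bench; its x axis runs along its length, roughly along world +y. It lies on the opposite side (left or right) from where the bearer starts, about two end-over-end turns of the bearer away (one turn about one end carries the bearer 250 mm along; small differences have to be slid or twisted away as it goes).
- box_a_center (a point): Centre of a small adapter carton, brown cardboard with a pale band, 60 mm long (its x axis), 46 x 46 mm in section, about 0.12 kg, loose on the bench, further from the robot than the bearer's path. Two or three of the four cartons are there; an absent one reads None.
- box_b_center (a point): Centre of a small adapter carton, white with a blue band, 60 mm long (its x axis), 46 x 46 mm in section, about 0.12 kg, loose on the bench, further from the robot than the bearer's path. Two or three of the four cartons are there; an absent one reads None.
- box_c_center (a point): Centre of a small adapter carton, blue with a white band, 60 mm long (its x axis), 46 x 46 mm in section, about 0.12 kg, loose on the bench, further from the robot than the bearer's path. Two or three of the four cartons are there; an absent one reads None.
- box_d_center (a point): Centre of a small adapter carton, green with a white band, 60 mm long (its x axis), 46 x 46 mm in section, about 0.12 kg, loose on the bench, further from the robot than the bearer's path. Two or three of the four cartons are there; an absent one reads None.
- tape_roll_center (a point): Roll of packing tape lying flat, 100 mm across, 48 mm high, beyond the cartons; not to be disturbed. Point at its centre.
- mug: Blue mug, 76 mm across, 90 mm high, far left of the bench; not to be disturbed. Origin at the centre of its foot.
- spray: White bottle, 64 mm across, 170 mm high, far right of the bench; not to be disturbed. Origin at the centre of its foot.

How it is judged:
By the outcome, as a careful person would: the job done as asked, in the order asked, and still so for the second after the job is handed in, with the robot touching nothing.
Of box_a, box_b, box_c, box_d only 2 to 3 are there at a start; the rules pass over those that are not, and their reading is None.
At some moment in a run one of box_a, box_b, box_c, box_d may be knocked a few centimetres aside while the robot is not near it.
It also fails if it takes over 208 s, if anything falls off the work surface, if the arm or the gripper's body presses on something with over 40 N, if the wrist force passes 120 N, or if a joint passes its speed limit or range.

## Working session

There is one attempt and no reset: what is moved stays moved. The work goes in short steps, Python scripts to look and compute and a tool call to move; the robot and the scene stay as the last step left them, time stands still between calls to the robot, and variables do not carry over. Pictures are saved under pics/ and viewed, at most 16 in all, crops included, and the job is handed in when it is done.

Besides the shell and the picture viewer there is one more tool, called after ">>>" as name(argument=value, ...), one argument or row to a line, values as JSON. carry_out: Moves the arm, as the interface text tells. Shifts and turns lie within -1 to 1; 1 stands for 30 mm of shift or 2 pi rad of turn. Its arguments: {"type":"object","properties":{"rows":{"type":"array","items":{"type":"array","items":{"type":"number","minimum":-1,"maximum":1}}}},"required":["rows"]}

```bash
mkdir -p pics; cat > h.py <<'E'
import numpy as np, cv2
from scipy.spatial.transform import Rotation as R
from station import ctrl, eyes, workorder, nets
def save(p,name): cv2.imwrite('pics/'+name,p['color'][:,:,::-1])
def ray(p,uv):
    n=cv2.undistortPoints(np.array([[uv]],float),np.array(p['mtx']),np.array(p['distortion']))[0,0]
    T=np.array(p['world_from_camera']); d=T[:3,:3]@np.array([n[0],-n[1],-1]); return T[:3,3],d
def at(p,uv,z):
    o,d=ray(p,uv); return o+d*(z-o[2])/d[2]
def proj(p,P):
    T=np.linalg.inv(np.array(p['world_from_camera'])); c=(T[:3,:3]@np.atleast_2d(P).T).T+T[:3,3]
    c=c*[1,-1,-1]; return cv2.projectPoints(c,np.zeros(3),np.zeros(3),np.array(p['mtx']),np.array(p['distortion']))[0][:,0]
def st():
    s=ctrl.sense(); print('t',round(s['time'],2),'p',np.round(s['eef_pos'],4),'rv',np.round(s['orientation'],3),'F',np.round(s['contact_force'],1),'g',round(s['gripper_width'],3),'ff',np.round(s['finger_force'],1),'q',np.round(s['joint_pos'],2))
    return s
E
python3 - <<'E'
from h import *
s=st(); print(R.from_rotvec(s['orientation']).as_matrix().round(3), s['torque'],ctrl.tcp_to_tips)
for n in ['scene','top']:
    p=eyes.capture(n); save(p,n+'0.png'); print(n,np.round(p['world_from_camera'],3).tolist(),np.round(p['mtx'],1).tolist(),p['distortion'])
    for q in ['bearer_center','bay','box_a_center','box_b_center','box_c_center','box_d_center','tape_roll_center','mug','spray']:
        m=nets.masks_of(p,q)
        for d in m[:3]:
            ys,xs=np.nonzero(d['region']); print(q,round(d['conf'],2),np.round(d['rect']),at(p,(xs.mean(),ys.mean()),0.025 if q!='bay' else 0).round(3), cv2.minAreaRect(np.c_[xs,ys].astype(np.float32))[1:])
E
```

```text
t 0.0 p [0.2227 0.4474 0.4038] rv [-7.190e-01 -3.058e+00  3.000e-03] F [-0.2 -0.  -0.2] g 0.999 ff 0.0 q [ 1.11  0.24  0.    1.34 -0.    1.57]
[[-0.895  0.446 -0.001]
 [ 0.446  0.895 -0.002]
 [-0.    -0.002 -1.   ]] [-0.02148571 -0.01213103 -0.06611654] 0.1734
scene [[-0.816, -0.348, 0.461, 1.159], [0.578, -0.479, 0.661, 0.799], [-0.009, 0.806, 0.592, 0.767], [0.0, 0.0, 0.0, 1.0]] [[487.4, 0.0, 325.4], [0.0, 487.4, 206.5], [0.0, 0.0, 1.0]] [-0.12653095  0.          0.          0.          0.        ]
bearer_center 0.7 [396. 206. 479. 270.] [0.445 0.231 0.025] ((88.15027618408203, 31.041244506835938), 30.963756561279297)
bay 0.84 [275. 147. 357. 198.] [ 0.485 -0.225  0.   ] ((80.16310119628906, 30.960145950317383), 37.87498474121094)
bay 0.65 [392. 287. 444. 349.] [0.632 0.367 0.   ] ((60.967926025390625, 53.10588455200195), 81.46923065185547)
box_a_center 0.75 [308. 222. 340. 253.] [0.656 0.07  0.025] ((28.284271240234375, 31.819805145263672), 45.0)
box_c_center 0.85 [350. 244. 378. 277.] [0.634 0.185 0.025] ((29.22136688232422, 29.451457977294922), 85.60128784179688)
box_d_center 0.
[... 1621 characters left out ...]
, 53.97262954711914)
box_d_center 0.43 [276. 168. 298. 194.] [0.659 0.073 0.025] ((26.436382293701172, 18.675241470336914), 75.96376037597656)
tape_roll_center 0.66 [319. 115. 362. 165.] [ 0.767 -0.064  0.025] ((42.0, 39.0), 90.0)
tape_roll_center 0.25 [228. 174. 259. 201.] [0.636 0.184 0.025] ((22.282691955566406, 24.179092407226562), 28.300756454467773)
mug 0.59 [126. 156. 179. 194.] [0.673 0.403 0.025] ((47.50529861450195, 33.61341094970703), 29.74488067626953)
spray 0.72 [451. 165. 496. 196.] [ 0.661 -0.404  0.025] ((26.246902465820312, 47.750389099121094), 71.56504821777344)
spray 0.16 [177. 250. 270. 276.] [0.45  0.226 0.025] ((24.238636016845703, 85.63151550292969), 85.98582458496094)
```

```bash
python3 -c "
import cv2
a=cv2.imread('pics/top0.png')[140:300,110:510]; cv2.imwrite('pics/topc.png',cv2.resize(a,None,fx=2,fy=2,interpolation=cv2.INTER_CUBIC))"
```

```text
(no output)
```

View pics/topc.png

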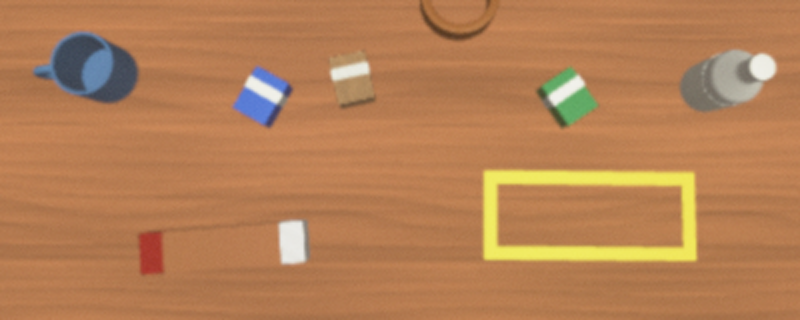

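View pics/scene0.png

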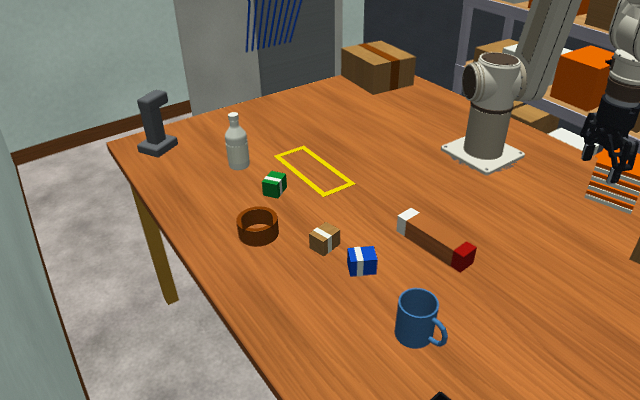

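The top crop shows the bearer lying from red (150,253) to white (292,242). The bay's inner corners are (497,184) to (684,247). Cartons a (brown), c (blue) and d (green) are at (352,80), (263,97) and (567,97). Carton b is absent. The tape roll, mug and bottle are clear of the path.

```bash
python3 - <<'E'
from h import *
p=eyes.capture('top')
f=lambda u,v:(110+(u+.5)/2-.5,140+(v+.5)/2-.5)
B=np.array([at(p,f(*c),.05) for c in [(139,233),(142,274),(304,221),(307,263)]]); 
r=B[:2].mean(0); w=B[2:].mean(0); c=(r+w)/2; d=r-w
print(B.round(3).tolist(),'c',c.round(4),'len',np.linalg.norm(d),'yaw from +y',np.degrees(np.arctan2(-d[0],d[1])))
Y=np.array([at(p,f(*c),0) for c in [(497,184),(683,185),(684,247),(497,246)]]); print('bay',Y.round(4).tolist(),Y.mean(0).round(4)); 
d=Y[0]+Y[3]-Y[1]-Y[2]; print(np.linalg.norm(d)/2,np.degrees(np.arctan2(-d[0],d[1])))
# scene cross-check: project bearer model
q=eyes.capture('scene')
# color segmentation of red end in scene / nets for masks
for n in ['bearer_center','bay']:
  for pic,k in ((p,'top'),(q,'scene')):
    for m in nets.masks_of(pic,n)[:1]:
        ys,xs=np.nonzero(m['region']); h=cv2.boxPoints(cv2.minAreaRect(np.c_[xs,ys].astype(np.float32))); print(n,k,[at(pic,x,0.05 if n[0:2]=='be' else 0)[:2].round(3).tolist() for x in h])
u=np.array([-np.sin(0),1]);print('scene proj of bearer ends top', proj(q,B).round(1).tolist(), proj(q,Y).round(1).tolist())
E
```

```text
[[0.467, 0.326, 0.05], [0.418, 0.321, 0.05], [0.482, 0.127, 0.05], [0.432, 0.122, 0.05]] c [0.4497 0.2242 0.05  ] len 0.19970997642548702 yaw from +y 4.242680123670765
bay [[0.528, -0.1133, 0.0], [0.527, -0.3541, 0.0], [0.4478, -0.353, 0.0], [0.4494, -0.1127, 0.0]] [ 0.4881 -0.2333  0.    ]
0.2405891204681817 -0.3098141542718135
bearer_center top [[0.472, 0.33], [0.485, 0.12], [0.431, 0.116], [0.417, 0.325]]
bearer_center scene [[0.526, 0.155], [0.422, 0.101], [0.414, 0.335], [0.508, 0.368]]
bay top [[0.431, -0.095], [0.546, -0.097], [0.543, -0.371], [0.428, -0.366]]
bay scene [[0.552, -0.354], [0.424, -0.456], [0.427, -0.108], [0.537, -0.043]]
scene proj of bearer ends top [[461.7, 257.1], [474.6, 247.2], [395.8, 215.1], [409.6, 207.0]] [[323.7, 192.8], [279.3, 157.1], [300.9, 149.7], [346.5, 183.7]]
```

```bash
cat >> h.py <<'E'
from scipy.linalg import logm, expm
def pose(s=None):
    s=s or ctrl.sense(); T=np.eye(4); T[:3,:3]=R.from_rotvec(s['orientation']).as_matrix(); T[:3,3]=s['eef_pos']; return T
def tool(g,yaw,al,back=0.155):
    """grasp point g, yaw of tool x from +y (deg), lean al (deg) about tool y"""
    a=np.radians(yaw); u=np.array([-np.sin(a),np.cos(a),0]); c=np.array([np.cos(a),np.sin(a),0])
    M=R.from_rotvec(c*np.radians(al)).as_matrix()@np.c_[u,c,[0,0,-1]]
    T=np.eye(4); T[:3,:3]=M; T[:3,3]=np.array(g)-back*M[:,2]; return T
def row(T0,T1,N):
    L=np.real(logm(np.linalg.inv(T0)@T1))/N; D=np.real(expm(L))
    r=np.r_[D[:3,3]/.03, R.from_matrix(D[:3,:3]).as_rotvec()/(2*np.pi)].round(4)
    print(N,'rows',r.tolist(),'mm',np.linalg.norm(D[:3,3]*1e3).round(1),'deg',np.round(np.linalg.norm(r[3:])*360,2))
    return T1
def pivot(T,P,axis,deg):
    M=np.eye(4); M[:3,:3]=R.from_rotvec(np.array(axis)*np.radians(deg)).as_matrix(); P=np.array(P); M[:3,3]=P-M[:3,:3]@P; return M@T
def gp(T,back=.155): return T[:3,3]+back*T[:3,2]
E
python3 - <<'E'
from h import *
u=np.array([-np.sin(np.radians(4.24)),np.cos(np.radians(4.24)),0]); c=np.array([.450,.224,0.028])
g=c+u*.075; print(g)
T=pose(); T=row(T,tool(g,4.24,-45,.255),20); T=row(T,tool(g,4.24,-45),10)
E
```

```text
[0.44445492 0.29879473 0.028     ]
20 rows [-0.0459, 0.3719, 0.3515, 0.0032, -0.0057, 0.0078] mm 15.4 deg 3.66
10 rows [0.0, 0.0, 0.3333, 0.0, 0.0, 0.0] mm 10.0 deg 0.0
```

>>> carry_out(
  rows=[
    [-0.0459,0.3719,0.3515,0.0032,-0.0057,0.0078,1],
    [-0.0459,0.3719,0.3515,0.0032,-0.0057,0.0078,1],
    [-0.0459,0.3719,0.3515,0.0032,-0.0057,0.0078,1],
    [-0.0459,0.3719,0.3515,0.0032,-0.0057,0.0078,1],
    [-0.0459,0.3719,0.3515,0.0032,-0.0057,0.0078,1],
    [-0.0459,0.3719,0.3515,0.0032,-0.0057,0.0078,1],
    [-0.0459,0.3719,0.3515,0.0032,-0.0057,0.0078,1],
    [-0.0459,0.3719,0.3515,0.0032,-0.0057,0.0078,1],
    [-0.0459,0.3719,0.3515,0.0032,-0.0057,0.0078,1],
    [-0.0459,0.3719,0.3515,0.0032,-0.0057,0.0078,1],
  ],
)

```text
time: 2.13
eef_pos: [0.3119, 0.5073, 0.2963]
orientation: [1.301, 2.496, -0.394]
contact_force: [0.4, -0.1, 0.4]
gripper_width: 1.002
finger_force: 0.0
```

>>> carry_out(
  rows=[
    [-0.0459,0.3719,0.3515,0.0032,-0.0057,0.0078,1],
    [-0.0459,0.3719,0.3515,0.0032,-0.0057,0.0078,1],
    [-0.0459,0.3719,0.3515,0.0032,-0.0057,0.0078,1],
    [-0.0459,0.3719,0.3515,0.0032,-0.0057,0.0078,1],
    [-0.0459,0.3719,0.3515,0.0032,-0.0057,0.0078,1],
    [-0.0459,0.3719,0.3515,0.0032,-0.0057,0.0078,1],
    [-0.0459,0.3719,0.3515,0.0032,-0.0057,0.0078,1],
    [-0.0459,0.3719,0.3515,0.0032,-0.0057,0.0078,1],
    [-0.0459,0.3719,0.3515,0.0032,-0.0057,0.0078,1],
    [-0.0459,0.3719,0.3515,0.0032,-0.0057,0.0078,1],
  ],
)

```text
time: 2.97
eef_pos: [0.432, 0.4786, 0.208]
orientation: [1.685, 1.808, -0.695]
contact_force: [-0.3, 0.2, -0.2]
gripper_width: 0.996
finger_force: 0.0
```

```bash
python3 - <<'E'
from h import *
u=np.array([-np.sin(np.radians(4.24)),np.cos(np.radians(4.24)),0]); c=np.array([.450,.224,0.028])
g=c+u*.075; st()
T=pose(); print('want',tool(g,4.24,-45,.255).round(3).tolist(), T.round(3).tolist()); T=row(T,tool(g,4.24,-45),10)
q=eyes.capture('scene'); save(q,'s1.png')
E
```

```text
t 2.97 p [0.432  0.4786 0.208 ] rv [ 1.685  1.808 -0.695] F [-0.3  0.2 -0.2] g 0.996 ff 0.0 q [ 0.93  0.97  0.59  1.83 -0.49  2.6 ]
want [[-0.052, 0.997, 0.052, 0.431], [0.705, 0.074, -0.705, 0.479], [-0.707, 0.0, -0.707, 0.208], [0.0, 0.0, 0.0, 1.0]] [[-0.047, 0.997, 0.055, 0.432], [0.703, 0.073, -0.707, 0.479], [-0.709, 0.006, -0.705, 0.208], [0.0, 0.0, 0.0, 1.0]]
10 rows [-0.0001, -0.0036, 0.3324, 0.0, 0.0, -0.0001] mm 10.0 deg 0.04
```

View pics/s1.png

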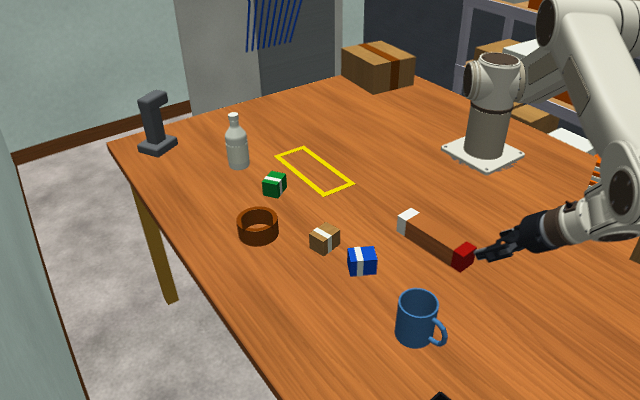

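The tool is leaning at 45° just off the red end at (470,252), lined up with the bearer. Next I'll advance and close.

>>> carry_out(
  rows=[
    [0,0,0.3333,0,0,0,1],
    [0,0,0.3333,0,0,0,1],
    [0,0,0.3333,0,0,0,1],
    [0,0,0.3333,0,0,0,1],
    [0,0,0.3333,0,0,0,1],
    [0,0,0.3333,0,0,0,1],
    [0,0,0.3333,0,0,0,1],
    [0,0,0.3333,0,0,0,1],
    [0,0,0.3333,0,0,0,1],
    [0,0,0.3333,0,0,0,1],
  ],
)

```text
time: 3.85
eef_pos: [0.437, 0.4081, 0.1382]
orientation: [1.684, 1.813, -0.693]
contact_force: [-0.2, -0.3, 0.6]
gripper_width: 1.001
finger_force: 0.0
```

>>> carry_out(
  rows=[
    [0,0,0,0,0,0,0],
    [0,0,0,0,0,0,0],
    [0,0,0,0,0,0,0],
    [0,0,0,0,0,0,0],
    [0,0,0,0,0,0,0],
    [0,0,0,0,0,0,0],
    [0,0,0,0,0,0,0],
    [0,0,0,0,0,0,0],
    [0,0,0,0,0,0,0],
    [0,0,0,0,0,0,0],
  ],
)

```text
time: 4.68
eef_pos: [0.4368, 0.4089, 0.1391]
orientation: [1.685, 1.813, -0.693]
contact_force: [-3.8, 4.1, 5.4]
gripper_width: 0.579
finger_force: 63.8
```

```bash
python3 - <<'E'
from h import *
st(); T=pose(); print(gp(T)); a=np.radians(4.24)
u=np.array([-np.sin(a),np.cos(a),0]); ax=np.array([np.cos(a),np.sin(a),0])
P=np.array([.450,.224,-0.0005])-u*.1
for d in (30,90): row(T,pivot(T,P,ax,d),d//3)
print(pivot(T,P,ax,90).round(3))
E
```

```text
t 4.68 p [0.4368 0.4089 0.1391] rv [ 1.685  1.813 -0.693] F [-3.8  4.1  5.4] g 0.579 ff 63.8 q [ 0.86  0.93  0.31  1.56 -0.53  2.53]
[0.44558088 0.29966402 0.02946056]
10 rows [-0.5289, 0.0019, -0.1662, 0.0, 0.0083, 0.0] mm 16.6 deg 2.99
30 rows [-0.5289, 0.0019, -0.1662, 0.0, 0.0083, 0.0] mm 16.6 deg 2.99
[[-0.05   0.998 -0.048  0.468]
 [ 0.705  0.069  0.706 -0.015]
 [ 0.707  0.001 -0.707  0.285]
 [ 0.     0.     0.     1.   ]]
```

>>> carry_out(
  rows=[
    [-0.529,0.002,-0.166,0,0.00833,0,0],
    [-0.529,0.002,-0.166,0,0.00833,0,0],
    [-0.529,0.002,-0.166,0,0.00833,0,0],
    [-0.529,0.002,-0.166,0,0.00833,0,0],
    [-0.529,0.002,-0.166,0,0.00833,0,0],
    [-0.529,0.002,-0.166,0,0.00833,0,0],
    [-0.529,0.002,-0.166,0,0.00833,0,0],
    [-0.529,0.002,-0.166,0,0.00833,0,0],
    [-0.529,0.002,-0.166,0,0.00833,0,0],
    [-0.529,0.002,-0.166,0,0.00833,0,0],
  ],
)

```text
time: 5.52
eef_pos: [0.4451, 0.3001, 0.2622]
orientation: [1.998, 2.153, -0.256]
contact_force: [0.0, -0.4, -5.3]
gripper_width: 0.578
finger_force: 63.0
```

```bash
cat >> h.py <<'E'
def shot(name,n,crop=None):
    p=eyes.capture(n); im=p['color'][:,:,::-1]
    if crop: l,t,r,b,k=crop; im=cv2.resize(im[t:b,l:r],None,fx=k,fy=k,interpolation=cv2.INTER_CUBIC)
    cv2.imwrite('pics/'+name,im); return p
E
python3 - <<'E'
from h import *
st(); T=pose(); print(gp(T)); a=np.radians(4.24)
u=np.array([-np.sin(a),np.cos(a),0]); ax=np.array([np.cos(a),np.sin(a),0])
P=np.array([.450,.224,-0.0005])-u*.1
row(T,pivot(T,P,ax,60),20)
shot('s2.png','scene')
E
```

```text
t 5.52 p [0.4451 0.3001 0.2622] rv [ 1.998  2.153 -0.256] F [ 0.  -0.4 -5.3] g 0.578 ff 63.0 q [ 0.65  0.48 -0.05  1.18 -0.22  2.16]
[0.4487925  0.26038654 0.11245153]
20 rows [-0.5267, 0.0008, -0.1656, 0.0, 0.0083, 0.0] mm 16.6 deg 2.99
```

View pics/s2.png

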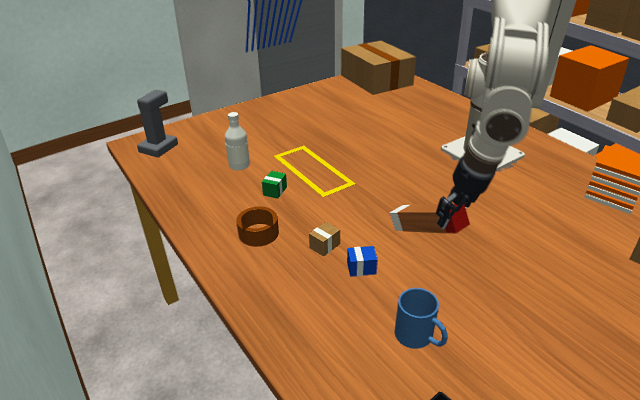

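>>> carry_out(
  rows=[
    [0.01,0,0.05,0,0,0,0],
    [-0.527,0.001,-0.166,0,0.00833,0,0],
    [-0.527,0.001,-0.166,0,0.00833,0,0],
    [-0.527,0.001,-0.166,0,0.00833,0,0],
    [-0.527,0.001,-0.166,0,0.00833,0,0],
    [-0.527,0.001,-0.166,0,0.00833,0,0],
    [-0.527,0.001,-0.166,0,0.00833,0,0],
    [-0.527,0.001,-0.166,0,0.00833,0,0],
    [-0.527,0.001,-0.166,0,0.00833,0,0],
    [-0.527,0.001,-0.166,0,0.00833,0,0],
  ],
)

```text
time: 6.4
eef_pos: [0.4559, 0.1628, 0.3127]
orientation: [-2.027, -2.188, -0.218]
contact_force: [-0.9, 1.0, -1.8]
gripper_width: 0.578
finger_force: 64.5
```

```bash
python3 - <<'E'
from h import *
s=st(); T=pose(); print(gp(T),s['torque'],'lean',np.degrees(np.arctan2(T[1,2],-T[2,2]))); a=np.radians(4.24)
u=np.array([-np.sin(a),np.cos(a),0]); ax=np.array([np.cos(a),np.sin(a),0])
P=np.array([.450,.224,-0.0015])-u*.1
row(T,pivot(T,P,ax,33),11)
shot('s3.png','scene',(340,100,540,290,3))
E
```

```text
t 6.4 p [0.4559 0.1628 0.3127] rv [-2.027 -2.188 -0.218] F [-0.9  1.  -1.8] g 0.578 ff 64.5 q [ 0.29  0.25 -0.24  1.03  0.2   1.79]
[0.45399863 0.19500068 0.16106709] [ 0.23170943  0.32752414 -0.06814052] lean 11.996026873142798
11 rows [-0.5268, -0.0009, -0.1661, -0.0, 0.0083, 0.0] mm 16.6 deg 2.99
```

View pics/s3.png

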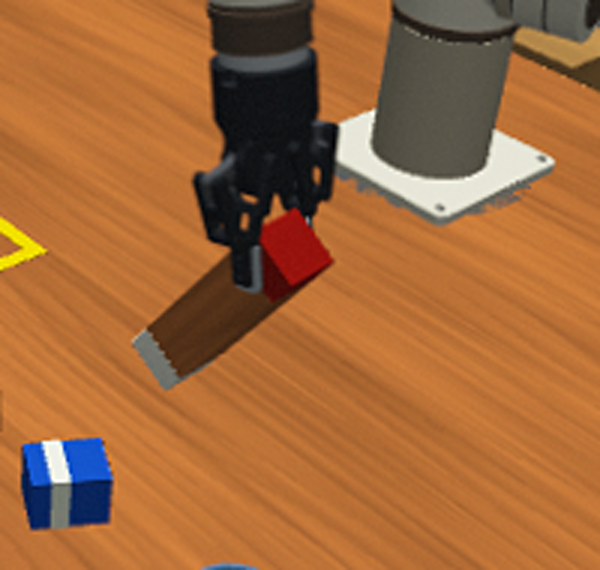

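The bearer is tilted at about 57° and the white end at (165,365) rests on the bench. The wrist carries about 2 N, so contact holds. I'll continue to upright.

>>> carry_out(
  rows=[
    [-0.527,-0.001,-0.166,0,0.00833,0,0],
    [-0.527,-0.001,-0.166,0,0.00833,0,0],
    [-0.527,-0.001,-0.166,0,0.00833,0,0],
    [-0.527,-0.001,-0.166,0,0.00833,0,0],
    [-0.527,-0.001,-0.166,0,0.00833,0,0],
    [-0.527,-0.001,-0.166,0,0.00833,0,0],
    [-0.527,-0.001,-0.166,0,0.00833,0,0],
    [-0.527,-0.001,-0.166,0,0.00833,0,0],
    [-0.527,-0.001,-0.166,0,0.00833,0,0],
    [-0.527,-0.001,-0.166,0,0.00833,0,0],
  ],
)

```text
time: 7.28
eef_pos: [0.4685, 0.0006, 0.2905]
orientation: [-1.716, -1.854, -0.663]
contact_force: [0.0, 0.8, 3.5]
gripper_width: 0.578
finger_force: 64.9
```

```bash
python3 - <<'E'
from h import *
s=st(); T=pose(); print(gp(T),s['torque'],'lean',np.degrees(np.arctan2(T[1,2],-T[2,2])))
a=np.radians(4.24);u=np.array([-np.sin(a),np.cos(a),0]); ax=np.array([np.cos(a),np.sin(a),0])
P=np.array([.450,.224,-0.0015])-u*.1
row(T,pivot(T,P,ax,3),1)
p=eyes.capture('top'); q=eyes.capture('scene')
for d in (p,q):
  m=nets.masks_of(d,'bearer_center')[:1]
  for k in m: print(k['conf'],k['rect'])
im=np.hstack([p['color'][180:340,200:380],q['color'][130:290,340,None][:, :0].reshape(160,0,3),q['color'][120:280,330:510]])[:,:,::-1]
cv2.imwrite('pics/s4.png',cv2.resize(im,None,fx=2,fy=2,interpolation=cv2.INTER_CUBIC))
E
```

```text
t 7.28 p [0.4685 0.0006 0.2905] rv [-1.716 -1.854 -0.663] F [0.  0.8 3.5] g 0.578 ff 64.9 q [-0.18  0.37 -0.23  1.19  0.71  1.23]
[0.46117378 0.10409587 0.17530071] [0.07463847 0.29016225 0.03143021] lean 41.92906366244845
1 rows [-0.5281, -0.0018, -0.1662, -0.0, 0.0083, 0.0] mm 16.6 deg 2.99
0.79 [246.8, 252.9, 281.3, 279.5]
0.71 [380.6, 148.1, 417.1, 230.0]
```

View pics/s4.png

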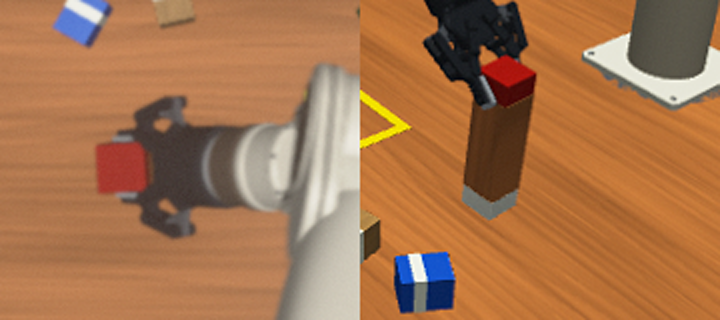

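It now stands on the white end, within 3° of upright. I'll finish the last row, settle and open.

>>> carry_out(
  rows=[
    [-0.528,-0.002,-0.166,0,0.00833,0,0],
    [0,0,0,0,0,0,0],
    [0,0,0,0,0,0,0],
    [0,0,0,0,0,0,0.62],
    [0,0,0,0,0,0,0.66],
    [0,0,0,0,0,0,0.75],
    [0,0,0,0,0,0,1],
    [0,0,0,0,0,0,1],
    [0,0,0,0,0,0,1],
    [0,0,0,0,0,0,1],
  ],
)

```text
time: 8.32
eef_pos: [0.4686, -0.0145, 0.2833]
orientation: [-1.685, -1.82, -0.7]
contact_force: [0.2, 1.0, 0.8]
gripper_width: 1.002
finger_force: 0.0
```

```bash
python3 - <<'E'
from h import *
s=st(); T=pose(); print(gp(T))
g=[.4592,.0985,.175]
for d in ('top','scene'):
  p=eyes.capture(d); m=nets.masks_of(p,'bearer_center')[:1]
  for k in m: print(k['conf'],k['rect'])
# red top face in top image
p=eyes.capture('top'); hsv=cv2.cvtColor(p['color'],cv2.COLOR_RGB2HSV); m=((hsv[...,0]<5)|(hsv[...,0]>174))&(hsv[...,1]>170)&(hsv[...,2]>100)
n,l,stt,ce=cv2.connectedComponentsWithStats(m.astype(np.uint8))
for i in range(1,n):
  if stt[i,4]>60:
    ys,xs=np.nonzero(l==i); r=cv2.minAreaRect(np.c_[xs,ys].astype(np.float32)); print('red',ce[i],stt[i],r,at(p,ce[i],.2),[at(p,c,.2)[:2].round(3).tolist() for c in cv2.boxPoints(r)])
T=row(T,tool(g,4.24,45,.255),10);T=row(T,tool(g,4.24,-45,.255),20);T=row(T,tool(g,4.24,-45),10)
E
```

```text
t 8.32 p [ 0.4686 -0.0145  0.2833] rv [-1.685 -1.82  -0.7  ] F [0.2 1.  0.8] g 1.002 ff 0.0 q [-0.22  0.4  -0.22  1.23  0.74  1.17]
[0.46091586 0.09456061 0.17347247]
0.61 [254.0, 247.5, 286.8, 279.8]
0.96 [380.0, 146.9, 415.7, 227.1]
red [266.47282609 262.49094203] [255 250  24  26 552] ((266.4670104980469, 262.5380859375), (23.654022216796875, 23.7965145111084), 85.91438293457031) [0.46303203 0.09777732 0.2       ] [[0.485, 0.124], [0.488, 0.076], [0.441, 0.072], [0.438, 0.12]]
10 rows [0.0117, -0.0031, -0.3274, 0.0, 0.0, 0.0001] mm 9.8 deg 0.04
20 rows [0.6669, -0.0, 0.0262, 0.0, -0.0125, 0.0] mm 20.0 deg 4.5
10 rows [0.0, 0.0, 0.3333, 0.0, 0.0, 0.0] mm 10.0 deg 0.0
```

>>> carry_out(
  rows=[
    [0,0,-0.333,0,0,0,1],
    [0,0,-0.333,0,0,0,1],
    [0,0,-0.333,0,0,0,1],
    [0,0,-0.333,0,0,0,1],
    [0,0,-0.333,0,0,0,1],
    [0,0,-0.333,0,0,0,1],
    [0,0,-0.333,0,0,0,1],
    [0,0,-0.333,0,0,0,1],
    [0,0,-0.333,0,0,0,1],
    [0,0,-0.333,0,0,0,1],
  ],
)

```text
time: 9.4
eef_pos: [0.4736, -0.0853, 0.3546]
orientation: [-1.685, -1.82, -0.701]
contact_force: [-0.0, 0.6, -0.5]
gripper_width: 0.997
finger_force: 0.0
```

>>> carry_out(
  rows=[
    [0.667,0,0.026,0,-0.0125,0,1],
    [0.667,0,0.026,0,-0.0125,0,1],
    [0.667,0,0.026,0,-0.0125,0,1],
    [0.667,0,0.026,0,-0.0125,0,1],
    [0.667,0,0.026,0,-0.0125,0,1],
    [0.667,0,0.026,0,-0.0125,0,1],
    [0.667,0,0.026,0,-0.0125,0,1],
    [0.667,0,0.026,0,-0.0125,0,1],
    [0.667,0,0.026,0,-0.0125,0,1],
    [0.667,0,0.026,0,-0.0125,0,1],
  ],
)

```text
time: 10.23
eef_pos: [0.4595, 0.0958, 0.4296]
orientation: [2.131, 2.296, 0.003]
contact_force: [0.1, -0.9, 0.7]
gripper_width: 1.001
finger_force: 0.0
```

>>> carry_out(
  rows=[
    [0.667,0,0.026,0,-0.0125,0,1],
    [0.667,0,0.026,0,-0.0125,0,1],
    [0.667,0,0.026,0,-0.0125,0,1],
    [0.667,0,0.026,0,-0.0125,0,1],
    [0.667,0,0.026,0,-0.0125,0,1],
    [0.667,0,0.026,0,-0.0125,0,1],
    [0.667,0,0.026,0,-0.0125,0,1],
    [0.667,0,0.026,0,-0.0125,0,1],
    [0.667,0,0.026,0,-0.0125,0,1],
    [0.667,0,0.026,0,-0.0125,0,1],
  ],
)

```text
time: 11.07
eef_pos: [0.4465, 0.2758, 0.3535]
orientation: [1.682, 1.809, -0.694]
contact_force: [-0.2, -0.9, 0.1]
gripper_width: 0.996
finger_force: 0.0
```

```bash
python3 - <<'E'
from h import *
s=st(); T=pose(); print(gp(T,.255))
g=[.461,.0985,.175]
T=row(T,tool(g,4.24,-45),10)
E
```

```text
t 11.07 p [0.4465 0.2758 0.3535] rv [ 1.682  1.809 -0.694] F [-0.2 -0.9  0.1] g 0.996 ff 0.0 q [ 0.7   0.54  0.18  1.74 -0.62  2.37]
[0.46127503 0.09530436 0.17400085]
10 rows [0.0022, 0.0034, 0.3234, 0.0001, 0.0001, -0.0001] mm 9.7 deg 0.06
```

>>> carry_out(
  rows=[
    [0.002,0.003,0.323,0,0,0,1],
    [0.002,0.003,0.323,0,0,0,1],
    [0.002,0.003,0.323,0,0,0,1],
    [0.002,0.003,0.323,0,0,0,1],
    [0.002,0.003,0.323,0,0,0,1],
    [0.002,0.003,0.323,0,0,0,1],
    [0.002,0.003,0.323,0,0,0,1],
    [0.002,0.003,0.323,0,0,0,1],
    [0.002,0.003,0.323,0,0,0,1],
    [0.002,0.003,0.323,0,0,0,1],
  ],
)

```text
time: 11.9
eef_pos: [0.453, 0.2064, 0.2844]
orientation: [1.684, 1.811, -0.694]
contact_force: [1.1, -1.0, 0.0]
gripper_width: 0.999
finger_force: 0.0
```

>>> carry_out(
  rows=[
    [0,0,0,0,0,0,0],
    [0,0,0,0,0,0,0],
    [0,0,0,0,0,0,0],
    [0,0,0,0,0,0,0],
    [0,0,0,0,0,0,0],
    [0,0,0,0,0,0,0],
    [0,0,0,0,0,0,0],
    [0,0,0,0,0,0,0],
    [0,0,0,0,0,0,0],
    [0,0,0,0,0,0,0],
  ],
)

```text
time: 12.73
eef_pos: [0.4531, 0.207, 0.2853]
orientation: [1.683, 1.811, -0.693]
contact_force: [-0.2, 2.3, 5.1]
gripper_width: 0.577
finger_force: 63.3
```

```bash
python3 - <<'E'
from h import *
s=st(); T=pose(); print(gp(T),s['torque'])
a=np.radians(4.24);u=np.array([-np.sin(a),np.cos(a),0]); ax=np.array([np.cos(a),np.sin(a),0])
P=np.array([.461,.098,-0.0005])-u*.025
row(T,pivot(T,P,ax,90),30)
E
```

```text
t 12.73 p [0.4531 0.207  0.2853] rv [ 1.683  1.811 -0.693] F [-0.2  2.3  5.1] g 0.577 ff 63.3 q [ 0.59  0.52 -0.04  1.47 -0.67  2.25]
[0.46196852 0.09758118 0.17592248] [ 0.34048737  0.27733678 -0.04399804]
30 rows [-0.513, 0.0006, 0.2014, 0.0, 0.0083, 0.0] mm 16.5 deg 2.99
```

>>> carry_out(
  rows=[
    [-0.513,0.001,0.201,0,0.00833,0,0],
    [-0.513,0.001,0.201,0,0.00833,0,0],
    [-0.513,0.001,0.201,0,0.00833,0,0],
    [-0.513,0.001,0.201,0,0.00833,0,0],
    [-0.513,0.001,0.201,0,0.00833,0,0],
    [-0.513,0.001,0.201,0,0.00833,0,0],
    [-0.513,0.001,0.201,0,0.00833,0,0],
    [-0.513,0.001,0.201,0,0.00833,0,0],
    [-0.513,0.001,0.201,0,0.00833,0,0],
    [-0.513,0.001,0.201,0,0.00833,0,0],
  ],
)

```text
time: 13.57
eef_pos: [0.4651, 0.0458, 0.3137]
orientation: [1.998, 2.152, -0.255]
contact_force: [-0.8, 0.8, -1.7]
gripper_width: 0.58
finger_force: 62.7
```

```bash
python3 - <<'E'
from h import *
s=st(); T=pose(); print(gp(T),s['torque'],'lean',np.degrees(np.arctan2(T[1,2],-T[2,2])))
a=np.radians(4.24);u=np.array([-np.sin(a),np.cos(a),0]); ax=np.array([np.cos(a),np.sin(a),0])
P=np.array([.461,.098,-0.0005])-u*.025
row(T,pivot(T,P,ax,60),20)
E
```

```text
t 13.57 p [0.4651 0.0458 0.3137] rv [ 1.998  2.152 -0.255] F [-0.8  0.8 -1.7] g 0.58 ff 62.7 q [ 0.17  0.25 -0.24  1.1  -0.26  1.67]
[0.46884691 0.00606226 0.16392258] [ 0.63133157  0.10311503 -0.01419667] lean -14.84401984371057
20 rows [-0.5125, -0.0007, 0.2007, 0.0, 0.0083, 0.0] mm 16.5 deg 2.99
```

>>> carry_out(
  rows=[
    [-0.513,-0.001,0.205,0,0.00833,0,0],
    [-0.513,-0.001,0.205,0,0.00833,0,0],
    [-0.513,-0.001,0.205,0,0.00833,0,0],
    [-0.513,-0.001,0.205,0,0.00833,0,0],
    [-0.513,-0.001,0.201,0,0.00833,0,0],
    [-0.513,-0.001,0.201,0,0.00833,0,0],
    [-0.513,-0.001,0.201,0,0.00833,0,0],
    [-0.513,-0.001,0.201,0,0.00833,0,0],
    [-0.513,-0.001,0.201,0,0.00833,0,0],
    [-0.513,-0.001,0.201,0,0.00833,0,0],
  ],
)

```text
time: 14.4
eef_pos: [0.4766, -0.1075, 0.2574]
orientation: [-2.0, -2.155, -0.272]
contact_force: [1.8, 2.9, -2.1]
gripper_width: 0.584
finger_force: 62.6
```

```bash
python3 - <<'E'
from h import *
s=st(); T=pose(); print(gp(T),s['torque'],'lean',np.degrees(np.arctan2(T[1,2],-T[2,2])))
a=np.radians(4.24);u=np.array([-np.sin(a),np.cos(a),0]); ax=np.array([np.cos(a),np.sin(a),0])
P=np.array([.461,.098,-0.0005])-u*.025
row(T,pivot(T,P,ax,30),10)
E
```

```text
t 14.4 p [ 0.4766 -0.1075  0.2574] rv [-2.    -2.155 -0.272] F [ 1.8  2.9 -2.1] g 0.584 ff 62.6 q [-0.29  0.38 -0.23  1.06  0.25  1.2 ]
[ 0.47441092 -0.0670211   0.10776991] [ 0.46001729 -0.10379356 -0.1199867 ] lean 15.123824196965725
10 rows [-0.5119, -0.0017, 0.2009, -0.0, 0.0083, 0.0] mm 16.5 deg 2.99
```

>>> carry_out(
  rows=[
    [-0.512,-0.001,0.201,0,0.00833,0,0],
    [-0.512,-0.001,0.201,0,0.00833,0,0],
    [-0.512,-0.001,0.201,0,0.00833,0,0],
    [-0.512,-0.001,0.201,0,0.00833,0,0],
    [-0.512,-0.001,0.201,0,0.00833,0,0],
    [-0.512,-0.001,0.201,0,0.00833,0,0],
    [-0.512,-0.001,0.201,0,0.00833,0,0],
    [-0.512,-0.001,0.201,0,0.00833,0,0],
    [-0.412,-0.001,0.161,0,0.0067,0,0],
    [-0.256,-0.001,0.1,0,0.0042,0,0],
  ],
)

```text
time: 15.23
eef_pos: [0.4841, -0.2073, 0.1417]
orientation: [-1.708, -1.838, -0.677]
contact_force: [1.4, 0.8, -0.7]
gripper_width: 0.582
finger_force: 62.7
```

```bash
python3 - <<'E'
from h import *
s=st(); T=pose(); print(gp(T),s['torque'],'lean',np.degrees(np.arctan2(T[1,2],-T[2,2])))
a=np.radians(4.24);u=np.array([-np.sin(a),np.cos(a),0]); ax=np.array([np.cos(a),np.sin(a),0])
P=np.array([.461,.098,-0.0005])-u*.025
row(T,pivot(T,P,ax,45-np.degrees(np.arctan2(T[1,2],-T[2,2]))),2)
q=eyes.capture('scene'); im=q['color'][100:280,250:470,::-1]; cv2.imwrite('pics/s5.png',cv2.resize(im,None,fx=3,fy=3))
E
```

```text
t 15.23 p [ 0.4841 -0.2073  0.1417] rv [-1.708 -1.838 -0.677] F [ 1.4  0.8 -0.7] g 0.582 ff 62.7 q [-0.54  0.76 -0.03  1.27  0.59  0.8 ]
[ 0.47678965 -0.10168921  0.02847201] [ 0.12700737 -0.17172134 -0.46841418] lean 42.99851297730817
2 rows [-0.1717, -0.0003, 0.0646, -0.0, 0.0028, 0.0] mm 5.5 deg 1.01
```

View pics/s5.png

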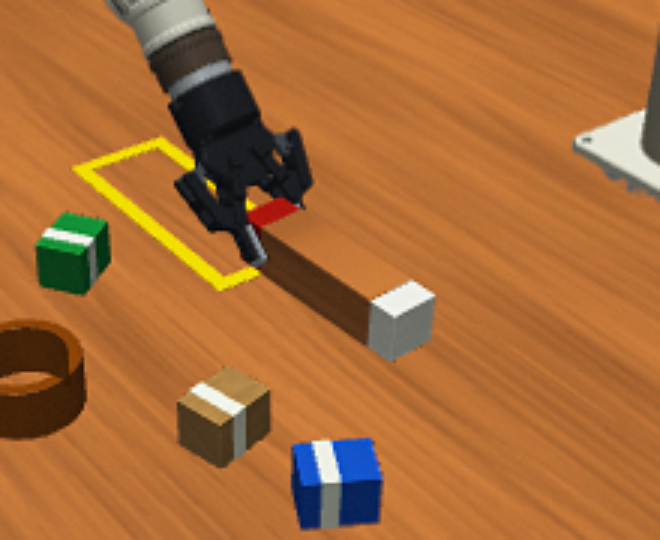

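The bearer is nearly flat, with red at (275,213) and white at (400,320), and lies on the line to the bay. I'll finish lowering, then slide and twist it onto the bay's axis with the same grip.

```bash
python3 - <<'E'
from h import *
T=pose(); a=np.radians(4.24);u=np.array([-np.sin(a),np.cos(a),0]); ax=np.array([np.cos(a),np.sin(a),0])
P=np.array([.461,.098,-0.0005])-u*.025
T=pivot(T,P,ax,2.2); c=P-u*.1
M=pivot(T,c,[0,0,1],-4.54); M[:3,3]+=np.array([.489,.017,0])-[c[0],c[1],0]; print(c)
row(T,M,14)
E
```

```text
[ 0.4702418  -0.02665789 -0.0005    ]
14 rows [0.072, 0.013, 0.0728, -0.0006, -0.0, 0.0006] mm 3.1 deg 0.31
```

>>> carry_out(
  rows=[
    [-0.172,0,0.065,0,0.0028,0,0],
    [-0.172,0,0.065,0,0.0031,0,0],
    [0,0,0,0,0,0,0],
    [0,0,0,0,0,0,0],
    [0.072,0.013,0.073,-0.00064,0,0.00064,0],
    [0.072,0.013,0.073,-0.00064,0,0.00064,0],
    [0.072,0.013,0.073,-0.00064,0,0.00064,0],
    [0.072,0.013,0.073,-0.00064,0,0.00064,0],
    [0.072,0.013,0.073,-0.00064,0,0.00064,0],
    [0.072,0.013,0.073,-0.00064,0,0.00064,0],
  ],
)

```text
time: 16.12
eef_pos: [0.486, -0.1944, 0.135]
orientation: [-1.722, -1.8, -0.712]
contact_force: [-2.1, -6.4, 6.0]
gripper_width: 0.584
finger_force: 64.1
```

>>> carry_out(
  rows=[
    [0.072,0.013,0.073,-0.00064,0,0.00064,0],
    [0.072,0.013,0.073,-0.00064,0,0.00064,0],
    [0.072,0.013,0.073,-0.00064,0,0.00064,0],
    [0.072,0.013,0.073,-0.00064,0,0.00064,0],
    [0.072,0.013,0.073,-0.00064,0,0.00064,0],
    [0.072,0.013,0.073,-0.00064,0,0.00064,0],
    [0.072,0.013,0.073,-0.00064,0,0.00064,0],
    [0.072,0.013,0.073,-0.00064,0,0.00064,0],
    [0,0,0,0,0,0,0],
    [0,0,0,0,0,0,0],
  ],
)

```text
time: 16.95
eef_pos: [0.4887, -0.1693, 0.1348]
orientation: [-1.767, -1.764, -0.733]
contact_force: [-2.0, -5.2, 4.9]
gripper_width: 0.579
finger_force: 63.8
```

>>> carry_out(
  rows=[
    [0,0,0,0,0,0,0.65],
    [0,0,0,0,0,0,1],
    [0,0,0,0,0,0,1],
    [0,0,0,0,0,0,1],
    [0,0,-0.4,0,0,0,1],
    [0,0,-0.7,0,0,0,1],
    [0,0,-0.7,0,0,0,1],
    [0,0,-0.7,0,0,0,1],
    [0,0,-0.7,0,0,0,1],
    [0,0,-0.7,0,0,0,1],
  ],
)

```text
time: 17.78
eef_pos: [0.4877, -0.2515, 0.2168]
orientation: [-1.765, -1.76, -0.734]
contact_force: [0.6, 1.1, -0.3]
gripper_width: 0.999
finger_force: 0.0
```

```bash
python3 - <<'E'
from h import *
st(); p=shot('t6.png','top',(180,150,480,300,2.6))
E
```

```text
t 17.78 p [ 0.4877 -0.2515  0.2168] rv [-1.765 -1.76  -0.734] F [ 0.6  1.1 -0.3] g 0.999 ff 0.0 q [-0.61  0.71  0.1   1.48  0.62  0.79]
```

View pics/t6.png

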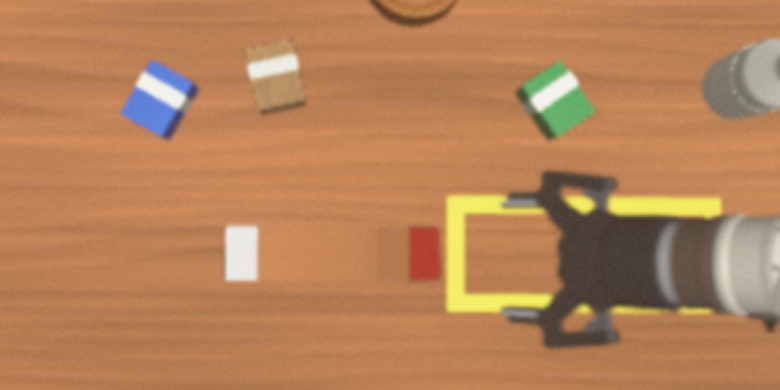

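Bearer lies with white at (241,253) and red at (425,253), square to the bay. Next: measure it and plan the second tip-up.

```bash
python3 - <<'E'
from h import *
p=eyes.capture('top'); f=lambda u,v:(180+(u+.5)/2.6-.5,150+(v+.5)/2.6-.5)
B=np.array([at(p,f(*c),.05) for c in [(225,226),(225,281),(440.5,226),(440.5,281)]])
w=B[:2].mean(0);r=B[2:].mean(0);c=(w+r)/2;d=w-r
print('c',c.round(4),'len',np.linalg.norm(d).round(4),'yaw',np.degrees(np.arctan2(-d[0],d[1])))
T=pose(); yaw=-0.2; g=np.array([c[0],c[1]+.073,.028])
for wp,N in ((tool([g[0],0.08,.10],yaw,0,.255),20),(tool(g,yaw,-45,.255),20),(tool(g,yaw,-45),10)): T=row(T,wp,N)
E
```

```text
c [0.4899 0.0157 0.05  ] len 0.2007 yaw 0.1430401480655491
20 rows [0.6157, 0.0011, 0.0127, 0.0001, -0.0062, 0.0] mm 18.5 deg 2.23
20 rows [0.3924, -0.0001, 0.1158, 0.0, -0.0063, 0.0] mm 12.3 deg 2.27
10 rows [0.0, -0.0, 0.3333, -0.0, -0.0, -0.0] mm 10.0 deg 0.0
```

>>> carry_out(
  rows=[
    [0.616,0.001,0.013,0.0001,-0.0062,0,1],
    [0.616,0.001,0.013,0.0001,-0.0062,0,1],
    [0.616,0.001,0.013,0.0001,-0.0062,0,1],
    [0.616,0.001,0.013,0.0001,-0.0062,0,1],
    [0.616,0.001,0.013,0.0001,-0.0062,0,1],
    [0.616,0.001,0.013,0.0001,-0.0062,0,1],
    [0.616,0.001,0.013,0.0001,-0.0062,0,1],
    [0.616,0.001,0.013,0.0001,-0.0062,0,1],
    [0.616,0.001,0.013,0.0001,-0.0062,0,1],
    [0.616,0.001,0.013,0.0001,-0.0062,0,1],
  ],
)

```text
time: 18.72
eef_pos: [0.4877, -0.0966, 0.3175]
orientation: [-2.006, -2.004, -0.398]
contact_force: [-0.1, -0.1, 0.1]
gripper_width: 1.002
finger_force: 0.0
```

>>> carry_out(
  rows=[
    [0.616,0.001,0.013,0.0001,-0.0062,0,1],
    [0.616,0.001,0.013,0.0001,-0.0062,0,1],
    [0.616,0.001,0.013,0.0001,-0.0062,0,1],
    [0.616,0.001,0.013,0.0001,-0.0062,0,1],
    [0.616,0.001,0.013,0.0001,-0.0062,0,1],
    [0.616,0.001,0.013,0.0001,-0.0062,0,1],
    [0.616,0.001,0.013,0.0001,-0.0062,0,1],
    [0.616,0.001,0.013,0.0001,-0.0062,0,1],
    [0.616,0.001,0.013,0.0001,-0.0062,0,1],
    [0.616,0.001,0.013,0.0001,-0.0062,0,1],
  ],
)

```text
time: 19.55
eef_pos: [0.488, 0.0835, 0.3533]
orientation: [-2.215, -2.217, 0.005]
contact_force: [0.1, 0.5, 0.8]
gripper_width: 0.999
finger_force: 0.0
```

>>> carry_out(
  rows=[
    [0.785,0,0.232,0,-0.0126,0,1],
    [0.785,0,0.232,0,-0.0126,0,1],
    [0.785,0,0.232,0,-0.0126,0,1],
    [0.785,0,0.232,0,-0.0126,0,1],
    [0.785,0,0.232,0,-0.0126,0,1],
    [0.785,0,0.232,0,-0.0126,0,1],
    [0.785,0,0.232,0,-0.0126,0,1],
    [0.785,0,0.232,0,-0.0126,0,1],
    [0.785,0,0.232,0,-0.0126,0,1],
    [0.785,0,0.232,0,-0.0126,0,1],
  ],
)

```text
time: 20.38
eef_pos: [0.4868, 0.2756, 0.21]
orientation: [1.755, 1.762, -0.738]
contact_force: [0.3, 0.2, 0.1]
gripper_width: 1.003
finger_force: 0.0
```

```bash
python3 - <<'E'
from h import *
st(); T=pose(); print(gp(T,.255)); row(T,tool([.4895,.0887,.027],0,-45),10)
E
```

```text
t 20.38 p [0.4868 0.2756 0.21  ] rv [ 1.755  1.762 -0.738] F [0.3 0.2 0.1] g 1.003 ff 0.0 q [ 0.65  0.75  0.15  1.52 -0.6   2.39]
[0.4860347  0.09447422 0.03050885]
10 rows [-0.0084, 0.0096, 0.3552, -0.0, 0.0001, 0.0001] mm 10.7 deg 0.05
```

>>> carry_out(
  rows=[
    [-0.008,0.008,0.35,0,0.0001,0,1],
    [-0.008,0.008,0.35,0,0.0001,0,1],
    [-0.008,0.008,0.35,0,0.0001,0,1],
    [-0.008,0.008,0.35,0,0.0001,0,1],
    [-0.008,0.008,0.35,0,0.0001,0,1],
    [-0.008,0.008,0.35,0,0.0001,0,1],
    [-0.008,0.008,0.35,0,0.0001,0,1],
    [-0.008,0.008,0.35,0,0.0001,0,1],
    [-0.008,0.008,0.35,0,0.0001,0,1],
    [-0.008,0.008,0.35,0,0.0001,0,1],
  ],
)

```text
time: 21.22
eef_pos: [0.4886, 0.1981, 0.1375]
orientation: [1.762, 1.769, -0.733]
contact_force: [-0.2, 0.1, 0.0]
gripper_width: 1.0
finger_force: 0.0
```

>>> carry_out(
  rows=[
    [0,0,0,0,0,0,0],
    [0,0,0,0,0,0,0],
    [0,0,0,0,0,0,0],
    [0,0,0,0,0,0,0],
    [0,0,0,0,0,0,0],
    [0,0,0,0,0,0,0],
    [0,0,0,0,0,0,0],
    [0,0,0,0,0,0,0],
    [0,0,0,0,0,0,0],
    [0,0,0,0,0,0,0],
  ],
)

```text
time: 22.05
eef_pos: [0.49, 0.1987, 0.1392]
orientation: [1.763, 1.768, -0.73]
contact_force: [0.6, 4.8, 0.9]
gripper_width: 0.577
finger_force: 63.4
```

```bash
python3 - <<'E'
from h import *
s=st(); T=pose(); print(gp(T),s['torque'])
P=np.array([.490,.0157-.1,-0.0015])
row(T,pivot(T,P,[1,0,0],90),30)
E
```

```text
t 22.05 p [0.49   0.1987 0.1392] rv [ 1.763  1.768 -0.73 ] F [0.6 4.8 0.9] g 0.577 ff 63.4 q [ 0.53  0.76 -0.05  1.23 -0.65  2.26]
[0.48944422 0.08972287 0.02896194] [ 1.10181683 -0.25083552  0.17945866]
30 rows [-0.5263, -0.0027, -0.1649, -0.0, 0.0083, -0.0] mm 16.5 deg 2.99
```

>>> carry_out(
  rows=[
    [-0.526,-0.002,-0.159,0,0.00833,0,0],
    [-0.526,-0.002,-0.159,0,0.00833,0,0],
    [-0.526,-0.002,-0.159,0,0.00833,0,0],
    [-0.526,-0.002,-0.159,0,0.00833,0,0],
    [-0.526,-0.002,-0.16,0,0.00833,0,0],
    [-0.526,-0.002,-0.16,0,0.00833,0,0],
    [-0.526,-0.002,-0.16,0,0.00833,0,0],
    [-0.526,-0.002,-0.16,0,0.00833,0,0],
    [-0.526,-0.002,-0.165,0,0.00833,0,0],
    [-0.526,-0.002,-0.165,0,0.00833,0,0],
  ],
)

```text
time: 22.88
eef_pos: [0.4899, 0.0892, 0.2619]
orientation: [2.088, 2.091, -0.271]
contact_force: [0.0, 4.6, 2.6]
gripper_width: 0.581
finger_force: 63.6
```

```bash
python3 - <<'E'
from h import *
s=st(); T=pose(); print(gp(T),s['torque'],'lean',np.degrees(np.arctan2(T[1,2],-T[2,2])))
P=np.array([.490,.0157-.1,-0.0015])
row(T,pivot(T,P,[1,0,0],60),20)
E
```

```text
t 22.88 p [0.4899 0.0892 0.2619] rv [ 2.088  2.091 -0.271] F [0.  4.6 2.6] g 0.581 ff 63.6 q [ 0.24  0.38 -0.21  1.05 -0.24  1.82]
[0.48912912 0.05050058 0.11177094] [0.72418008 0.07931049 0.0365713 ] lean -14.472489914473101
20 rows [-0.5252, -0.0018, -0.1647, -0.0, 0.0083, -0.0] mm 16.5 deg 2.99
```

>>> carry_out(
  rows=[
    [-0.525,-0.002,-0.168,0,0.00833,0,0],
    [-0.525,-0.002,-0.168,0,0.00833,0,0],
    [-0.525,-0.002,-0.168,0,0.00833,0,0],
    [-0.525,-0.002,-0.168,0,0.00833,0,0],
    [-0.525,-0.002,-0.168,0,0.00833,0,0],
    [-0.525,-0.002,-0.168,0,0.00833,0,0],
    [-0.525,-0.002,-0.168,0,0.00833,0,0],
    [-0.525,-0.002,-0.166,0,0.00833,0,0],
    [-0.525,-0.002,-0.166,0,0.00833,0,0],
    [-0.525,-0.002,-0.166,0,0.00833,0,0],
  ],
)

```text
time: 23.72
eef_pos: [0.4897, -0.0657, 0.3149]
orientation: [-2.075, -2.074, -0.279]
contact_force: [1.8, 3.1, 2.3]
gripper_width: 0.577
finger_force: 63.4
```

```bash
python3 - <<'E'
from h import *
s=st(); T=pose(); print(gp(T),s['torque'],'lean',np.degrees(np.arctan2(T[1,2],-T[2,2])))
P=np.array([.490,.0157-.1,-0.0015])
row(T,pivot(T,P,[1,0,0],30),10)
E
```

```text
t 23.72 p [ 0.4897 -0.0657  0.3149] rv [-2.075 -2.074 -0.279] F [1.8 3.1 2.3] g 0.577 ff 63.4 q [-0.2   0.32 -0.15  1.17  0.26  1.36]
[ 0.48912673 -0.0242337   0.16552223] [ 0.56540188 -0.43242918  0.06154694] lean 15.535194968450675
10 rows [-0.5278, -0.0001, -0.1653, 0.0, 0.0083, -0.0] mm 16.6 deg 2.99
```

>>> carry_out(
  rows=[
    [-0.527,0,-0.167,0,0.00833,0,0],
    [-0.527,0,-0.167,0,0.00833,0,0],
    [-0.527,0,-0.167,0,0.00833,0,0],
    [-0.527,0,-0.167,0,0.00833,0,0],
    [-0.527,0,-0.167,0,0.00833,0,0],
    [-0.527,0,-0.167,0,0.00833,0,0],
    [-0.527,0,-0.167,0,0.00833,0,0],
    [-0.527,0,-0.167,0,0.00833,0,0],
    [-0.527,0,-0.167,0,0.00833,0,0],
    [-0.5,0,-0.158,0,0.0079,0,0],
  ],
)

```text
time: 24.55
eef_pos: [0.4893, -0.226, 0.2835]
orientation: [-1.758, -1.75, -0.732]
contact_force: [-0.9, 2.0, 15.7]
gripper_width: 0.582
finger_force: 64.1
```

```bash
python3 - <<'E'
from h import *
s=st(); T=pose(); print(gp(T),s['torque'],'lean',np.degrees(np.arctan2(T[1,2],-T[2,2])), R.from_rotvec([1.763,1.768,-.73]).as_matrix()[1:,2])
p=eyes.capture('top');q=eyes.capture('scene')
im=np.hstack([p['color'][180:340,250:430],q['color'][100:260,290:470]])[:,:,::-1]
cv2.imwrite('pics/s7.png',cv2.resize(im,None,fx=2,fy=2,interpolation=cv2.INTER_CUBIC))
E
```

```text
t 24.55 p [ 0.4893 -0.226   0.2835] rv [-1.758 -1.75  -0.732] F [-0.9  2.  15.7] g 0.582 ff 64.1 q [-0.58  0.62  0.12  1.58  0.64  0.83]
[ 0.48916469 -0.11555218  0.17472717] [ 2.62911698 -0.2936843   0.29103698] lean 45.450087899442664 [-0.70289352 -0.71128546]
```

View pics/s7.png

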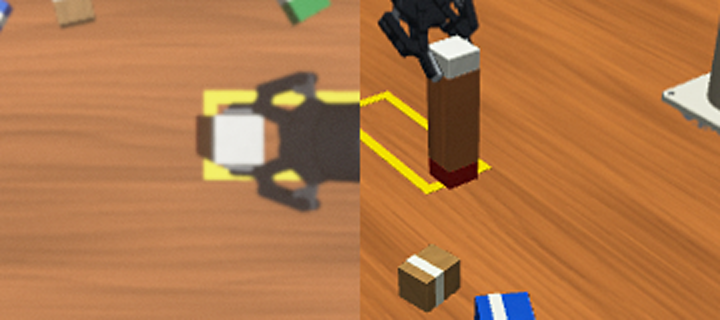

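It stands upright on the red end, with the white top at (240,138) in the top view. It is pressing at 16 N, so I'll ease up slightly and then open.

>>> carry_out(
  rows=[
    [0.03,0,-0.03,0,0,0,0],
    [0,0,0,0,0,0,0],
    [0,0,0,0,0,0,0.62],
    [0,0,0,0,0,0,0.66],
    [0,0,0,0,0,0,0.75],
    [0,0,0,0,0,0,1],
    [0,0,0,0,0,0,1],
    [0,0,0,0,0,0,1],
    [0,0,0,0,0,0,1],
    [0,0,0,0,0,0,1],
  ],
)

```text
time: 25.48
eef_pos: [0.4894, -0.2253, 0.2834]
orientation: [-1.759, -1.755, -0.723]
contact_force: [1.1, -1.1, -0.1]
gripper_width: 1.0
finger_force: 0.0
```

```bash
python3 - <<'E'
from h import *
s=st(); T=pose(); print(gp(T))
p=eyes.capture('top'); hsv=cv2.cvtColor(p['color'],cv2.COLOR_RGB2HSV); m=(hsv[...,1]<50)&(hsv[...,2]>175); m[:,400:]=0; m[:215]=0
n,l,stt,ce=cv2.connectedComponentsWithStats(m.astype(np.uint8))
for i in range(1,n):
  if stt[i,4]>200:
    ys,xs=np.nonzero(l==i); r=cv2.minAreaRect(np.c_[xs,ys].astype(np.float32)); print(ce[i],stt[i],r[1:],at(p,ce[i],.2),[at(p,c,.2)[:2].round(3).tolist() for c in cv2.boxPoints(r)])
g=[.489,-.109,.174]
T=row(T,tool(gp(T),0,45,.255),10);T=row(T,tool(g,0,-55,.255),20);T=row(T,tool(g,0,-55),10)
E
```

```text
t 25.48 p [ 0.4894 -0.2253  0.2834] rv [-1.759 -1.755 -0.723] F [ 1.1 -1.1 -0.1] g 1.0 ff 0.0 q [-0.57  0.62  0.12  1.58  0.63  0.83]
[ 0.48868814 -0.11554727  0.1739804 ]
[  3.35261708 236.58953168] [  0 215   9  50 363] ((49.0, 8.0), 90.0) [0.51161832 0.64678418 0.2       ] [[0.556, 0.658], [0.557, 0.64], [0.455, 0.632], [0.455, 0.65]]
[369.45986622 249.99665552] [357 238  25  25 598] ((24.0, 24.0), 90.0) [ 0.48856948 -0.11108885  0.2       ] [[0.513, -0.086], [0.513, -0.135], [0.464, -0.134], [0.464, -0.086]]
10 rows [0.0011, -0.0034, -0.3333, -0.0001, -0.0, -0.0001] mm 10.0 deg 0.05
20 rows [0.7532, 0.0005, 0.0318, 0.0, -0.0139, 0.0] mm 22.6 deg 5.0
10 rows [-0.0, 0.0, 0.3333, 0.0, 0.0, 0.0] mm 10.0 deg 0.0
```

>>> carry_out(
  rows=[
    [0,0,-0.333,0,0,0,1],
    [0,0,-0.333,0,0,0,1],
    [0,0,-0.333,0,0,0,1],
    [0,0,-0.333,0,0,0,1],
    [0,0,-0.333,0,0,0,1],
    [0,0,-0.333,0,0,0,1],
    [0,0,-0.333,0,0,0,1],
    [0,0,-0.333,0,0,0,1],
    [0,0,-0.333,0,0,0,1],
    [0,0,-0.333,0,0,0,1],
  ],
)

```text
time: 26.37
eef_pos: [0.4899, -0.2964, 0.3543]
orientation: [-1.759, -1.754, -0.724]
contact_force: [0.4, 0.2, 0.0]
gripper_width: 1.002
finger_force: 0.0
```

>>> carry_out(
  rows=[
    [0.753,0,0.032,0,-0.0139,0,1],
    [0.753,0,0.032,0,-0.0139,0,1],
    [0.753,0,0.032,0,-0.0139,0,1],
    [0.753,0,0.032,0,-0.0139,0,1],
    [0.753,0,0.032,0,-0.0139,0,1],
    [0.753,0,0.032,0,-0.0139,0,1],
    [0.753,0,0.032,0,-0.0139,0,1],
    [0.753,0,0.032,0,-0.0139,0,1],
    [0.753,0,0.032,0,-0.0139,0,1],
    [0.753,0,0.032,0,-0.0139,0,1],
  ],
)

```text
time: 27.2
eef_pos: [0.4901, -0.0894, 0.4306]
orientation: [2.177, 2.176, -0.103]
contact_force: [-1.2, 0.4, 0.1]
gripper_width: 0.998
finger_force: 0.0
```

>>> carry_out(
  rows=[
    [0.753,0,0.032,0,-0.0139,0,1],
    [0.753,0,0.032,0,-0.0139,0,1],
    [0.753,0,0.032,0,-0.0139,0,1],
    [0.753,0,0.032,0,-0.0139,0,1],
    [0.753,0,0.032,0,-0.0139,0,1],
    [0.753,0,0.032,0,-0.0139,0,1],
    [0.753,0,0.032,0,-0.0139,0,1],
    [0.753,0,0.032,0,-0.0139,0,1],
    [0.753,0,0.032,0,-0.0139,0,1],
    [0.753,0,0.032,0,-0.0139,0,1],
  ],
)

```text
time: 28.03
eef_pos: [0.4897, 0.1007, 0.3203]
orientation: [1.64, 1.645, -0.86]
contact_force: [0.6, -0.6, -0.4]
gripper_width: 1.0
finger_force: 0.0
```

```bash
python3 - <<'E'
from h import *
s=st(); T=pose(); print(gp(T,.255))
row(T,tool([.4885,-.111,.174],0,-55),10)
E
```

```text
t 28.03 p [0.4897 0.1007 0.3203] rv [ 1.64   1.645 -0.86 ] F [ 0.6 -0.6 -0.4] g 1.0 ff 0.0 q [ 0.4   0.51 -0.02  1.56 -0.86  2.21]
[ 0.48940773 -0.10856035  0.17459107]
10 rows [-0.0049, -0.0038, 0.3411, -0.0, 0.0, 0.0001] mm 10.2 deg 0.04
```

>>> carry_out(
  rows=[
    [-0.005,-0.003,0.34,0,0,0,1],
    [-0.005,-0.003,0.34,0,0,0,1],
    [-0.005,-0.003,0.34,0,0,0,1],
    [-0.005,-0.003,0.34,0,0,0,1],
    [-0.005,-0.003,0.34,0,0,0,1],
    [-0.005,-0.003,0.34,0,0,0,1],
    [-0.005,-0.003,0.34,0,0,0,1],
    [-0.005,-0.003,0.34,0,0,0,1],
    [-0.005,-0.003,0.34,0,0,0,1],
    [-0.005,-0.003,0.34,0,0,0,1],
  ],
)

```text
time: 28.87
eef_pos: [0.4884, 0.0147, 0.2627]
orientation: [1.643, 1.648, -0.861]
contact_force: [0.1, 0.4, -0.0]
gripper_width: 0.996
finger_force: 0.0
```

>>> carry_out(
  rows=[
    [0,0,0,0,0,0,0],
    [0,0,0,0,0,0,0],
    [0,0,0,0,0,0,0],
    [0,0,0,0,0,0,0],
    [0,0,0,0,0,0,0],
    [0,0,0,0,0,0,0],
    [0,0,0,0,0,0,0],
    [0,0,0,0,0,0,0],
    [0,0,0,0,0,0,0],
    [0,0,0,0,0,0,0],
  ],
)

```text
time: 29.7
eef_pos: [0.4887, 0.0153, 0.2634]
orientation: [1.642, 1.647, -0.86]
contact_force: [0.9, 2.2, 5.3]
gripper_width: 0.577
finger_force: 62.8
```

```bash
python3 - <<'E'
from h import *
s=st(); T=pose(); print(gp(T),s['torque'])
row(T,pivot(T,[.4886,-.136,-.0005],[1,0,0],90),30)
E
```

```text
t 29.7 p [0.4887 0.0153 0.2634] rv [ 1.642  1.647 -0.86 ] F [0.9 2.2 5.3] g 0.577 ff 62.8 q [ 0.24  0.49 -0.2   1.22 -0.92  1.98]
[ 0.48826605 -0.11166619  0.17446992] [0.48502929 0.02418306 0.05919747]
30 rows [-0.4744, -0.0016, 0.2382, -0.0, 0.0083, -0.0] mm 15.9 deg 2.99
```

>>> carry_out(
  rows=[
    [-0.474,-0.001,0.239,0,0.00833,0,0],
    [-0.474,-0.001,0.239,0,0.00833,0,0],
    [-0.474,-0.001,0.239,0,0.00833,0,0],
    [-0.474,-0.001,0.239,0,0.00833,0,0],
    [-0.474,-0.001,0.239,0,0.00833,0,0],
    [-0.474,-0.001,0.239,0,0.00833,0,0],
    [-0.474,-0.001,0.239,0,0.00833,0,0],
    [-0.474,-0.001,0.239,0,0.00833,0,0],
    [-0.474,-0.001,0.239,0,0.00833,0,0],
    [-0.474,-0.001,0.239,0,0.00833,0,0],
  ],
)

```text
time: 30.53
eef_pos: [0.4885, -0.138, 0.3038]
orientation: [1.983, 1.984, -0.441]
contact_force: [0.3, -0.4, 3.0]
gripper_width: 0.579
finger_force: 62.7
```

```bash
python3 - <<'E'
from h import *
s=st(); T=pose(); print(gp(T),s['torque'],'lean',np.degrees(np.arctan2(T[1,2],-T[2,2])))
row(T,pivot(T,[.4886,-.136,-.0005],[1,0,0],60),20)
E
```

```text
t 30.53 p [ 0.4885 -0.138   0.3038] rv [ 1.983  1.984 -0.441] F [ 0.3 -0.4  3. ] g 0.579 ff 62.7 q [-0.17  0.3  -0.22  0.97 -0.43  1.39]
[ 0.48796866 -0.20305818  0.16312313] [ 0.773024   -0.00624852  0.02881249] lean -24.82369851364266
20 rows [-0.4744, 0.0001, 0.2386, -0.0, 0.0083, -0.0] mm 15.9 deg 2.99
```

>>> carry_out(
  rows=[
    [-0.474,0,0.238,0,0.00833,0,0],
    [-0.474,0,0.238,0,0.00833,0,0],
    [-0.474,0,0.238,0,0.00833,0,0],
    [-0.474,0,0.238,0,0.00833,0,0],
    [-0.474,0,0.238,0,0.00833,0,0],
    [-0.474,0,0.238,0,0.00833,0,0],
    [-0.474,0,0.238,0,0.00833,0,0],
    [-0.474,0,0.238,0,0.00833,0,0],
    [-0.474,0,0.238,0,0.00833,0,0],
    [-0.474,0,0.238,0,0.00833,0,0],
  ],
)

```text
time: 31.37
eef_pos: [0.4882, -0.29, 0.2621]
orientation: [-2.175, -2.172, -0.094]
contact_force: [0.8, -1.2, 2.7]
gripper_width: 0.582
finger_force: 62.7
```

```bash
python3 - <<'E'
from h import *
s=st(); T=pose(); print(gp(T),s['torque'],'lean',np.degrees(np.arctan2(T[1,2],-T[2,2])))
row(T,pivot(T,[.4886,-.136,-.0005],[1,0,0],30),10)
E
```

```text
t 31.37 p [ 0.4882 -0.29    0.2621] rv [-2.175 -2.172 -0.094] F [ 0.8 -1.2  2.7] g 0.582 ff 62.7 q [-0.55  0.49 -0.01  1.12  0.07  1.02]
[ 0.48759054 -0.27602457  0.10773671] [ 0.65971258 -0.17508692  0.04247667] lean 5.191500370505333
10 rows [-0.4746, 0.0017, 0.2388, 0.0, 0.0083, -0.0] mm 15.9 deg 2.99
```

>>> carry_out(
  rows=[
    [-0.474,0.002,0.238,0,0.00833,0,0],
    [-0.474,0.002,0.238,0,0.00833,0,0],
    [-0.474,0.002,0.238,0,0.00833,0,0],
    [-0.474,0.002,0.238,0,0.00833,0,0],
    [-0.474,0.002,0.238,0,0.00833,0,0],
    [-0.474,0.002,0.238,0,0.00833,0,0],
    [-0.474,0.002,0.238,0,0.00833,0,0],
    [-0.474,0.002,0.238,0,0.00833,0,0],
    [-0.4,0.002,0.2,0,0.007,0,0],
    [-0.237,0.001,0.119,0,0.0042,0,0],
  ],
)

```text
time: 32.2
eef_pos: [0.4875, -0.3957, 0.1571]
orientation: [-1.895, -1.884, -0.559]
contact_force: [1.2, -2.4, 0.2]
gripper_width: 0.581
finger_force: 62.2
```

```bash
python3 - <<'E'
from h import *
s=st(); T=pose(); l=np.degrees(np.arctan2(T[1,2],-T[2,2])); print(gp(T),s['torque'],'lean',l)
row(T,pivot(T,[.4886,-.136,-.0005],[1,0,0],35.2-l),2)
E
```

```text
t 32.2 p [ 0.4875 -0.3957  0.1571] rv [-1.895 -1.884 -0.559] F [ 1.2 -2.4  0.2] g 0.581 ff 62.2 q [-0.76  0.88  0.33  1.45  0.4   0.72]
[ 0.48690874 -0.31063571  0.02753215] [ 0.03003341 -0.43547474 -0.4225307 ] lean 33.2654211987994
2 rows [-0.1537, 0.0013, 0.0748, 0.0, 0.0027, -0.0] mm 5.1 deg 0.97
```

>>> carry_out(
  rows=[
    [-0.154,0.001,0.075,0,0.0027,0,0],
    [-0.154,0.001,0.075,0,0.0027,0,0],
    [0,0,0,0,0,0,0],
    [0,0,0,0,0,0,0],
    [0,0,0,0,0,0,0.65],
    [0,0,0,0,0,0,1],
    [0,0,0,0,0,0,1],
    [0,0,0,0,0,0,1],
    [0,0,0,0,0,0,1],
    [0,0,-0.3,0,0,0,1],
  ],
)

```text
time: 33.03
eef_pos: [0.4877, -0.4038, 0.1562]
orientation: [-1.87, -1.866, -0.582]
contact_force: [-0.3, 1.0, 0.1]
gripper_width: 1.004
finger_force: 0.0
```

>>> carry_out(
  rows=[
    [0,0,-0.7,0,0,0,1],
    [0,0,-0.7,0,0,0,1],
    [0,0,-0.7,0,0,0,1],
    [0,0,-0.7,0,0,0,1],
    [0,0,-0.7,0,0,0,1],
    [-0.2,0,-0.7,0,0,0,1],
    [-0.4,0,-0.7,0,0,0,1],
    [-0.6,0,-0.7,0,0,0,1],
    [-0.6,0,-0.7,0,0,0,1],
    [-0.6,0,-0.7,0,0,0,1],
  ],
)

```text
time: 33.87
eef_pos: [0.4766, -0.5681, 0.2785]
orientation: [-1.899, -1.889, -0.584]
contact_force: [0.3, 0.4, -1.3]
gripper_width: 1.0
finger_force: 0.0
```

```bash
python3 - <<'E'
from h import *
st(); p=shot('t8.png','top',(180,130,480,300,2.6))
for q in 'acd':
    for m in nets.masks_of(p,f'box_{q}_center')[:1]: print(q,m['conf'],m['rect'])
E
```

```text
t 33.87 p [ 0.4766 -0.5681  0.2785] rv [-1.899 -1.889 -0.584] F [ 0.3  0.4 -1.3] g 1.0 ff 0.0 q [-0.93  1.17  1.27  2.15  0.35  0.56]
a 0.95 [275.4, 167.4, 296.6, 193.2]
c 0.55 [227.7, 172.1, 256.9, 203.1]
d 0.74 [386.4, 164.4, 413.7, 190.0]
```

View pics/t8.png

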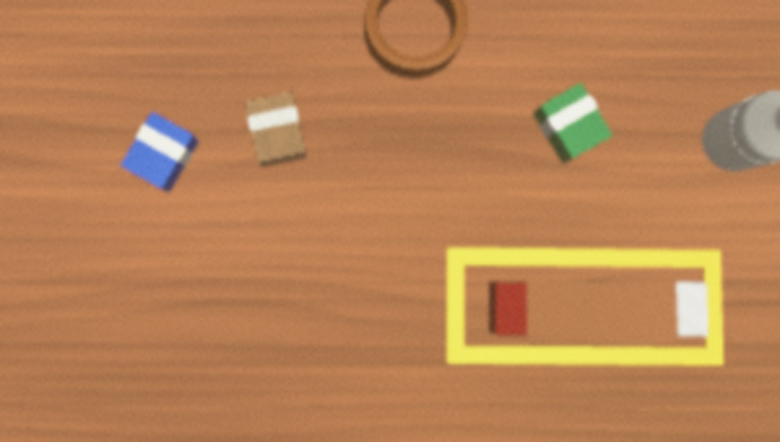

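The bearer lies inside the tape, from red at (508,308) to white at (692,308). The green carton was knocked a little, now at (573,122). I'll measure all of them.

```bash
cat >> h.py <<'E'
def boxpose(p,q):
    """pose of carton from top view: net mask + silhouette fit of a 60x46x46 box"""
    from scipy.optimize import minimize
    ms=nets.masks_of(p,f'box_{q}_center')
    if not ms: return None
    M=ms[0]['region']; ys,xs=np.nonzero(M); c0=at(p,(xs.mean(),ys.mean()),.023)[:2]
    S=8; l,t=int(xs.min())-10,int(ys.min())-10; w,h=int(np.ptp(xs))+20,int(np.ptp(ys))+20
    big=cv2.resize(M[t:t+h,l:l+w].astype(np.float32),None,fx=S,fy=S,interpolation=cv2.INTER_LINEAR)
    def cost(v):
        a=v[2]; X=[]
        for i in (-.03,.03):
            for j in (-.023,.023):
                for z in (0,.046): X.append([v[0]+i*np.cos(a)-j*np.sin(a),v[1]+i*np.sin(a)+j*np.cos(a),z])
        uv=(proj(p,np.array(X))-[l,t]+.5)*S
        m=np.zeros(big.shape,np.uint8); cv2.fillConvexPoly(m,cv2.convexHull(uv.round().astype(np.int32)),1)
        return np.abs(m-big).sum()/S/S
    best=min((minimize(cost,[*c0,a],method='Nelder-Mead',options=dict(initial_simplex=np.array([[*c0,a],[c0[0]+.008,c0[1],a],[c0[0],c0[1]+.008,a],[*c0,a+.25]]))) for a in np.arange(0,3.1,.4)),key=lambda r:r.fun)
    return best.x[:2].round(4),np.degrees(best.x[2])%180,round(best.fun,1),ms[0]['conf'],int(M.sum())
E
python3 - <<'E'
from h import *
p=eyes.capture('top'); f=lambda u,v:(180+(u+.5)/2.6-.5,130+(v+.5)/2.6-.5)
B=np.array([at(p,f(*c),.05) for c in [(707.5,282),(707.5,336),(496,282),(496,336)]])
print('c',B.mean(0).round(4),'len',B[2,1]-B[0,1],B.round(3).tolist())
Y=np.array([at(p,f(*c),0) for c in [(465,266),(705,268),(705,347),(465,346)]]); print('bay',Y.mean(0).round(4),Y.round(3).tolist())
for q in 'acd': print(q,boxpose(p,q))
E
```

```text
c [ 0.4869 -0.2362  0.05  ] len 0.19986960568211756 [[0.512, -0.337, 0.05], [0.462, -0.335, 0.05], [0.512, -0.137, 0.05], [0.462, -0.136, 0.05]]
bay [ 0.4876 -0.2328  0.    ] [[0.527, -0.114, 0.0], [0.526, -0.353, 0.0], [0.448, -0.351, 0.0], [0.449, -0.113, 0.0]]
a (array([0.6584, 0.0719]), np.float64(13.24797110661813), np.float64(39.2), 0.83, 477)
c (array([0.6363, 0.1842]), np.float64(148.96804625078474), np.float64(71.5), 0.69, 465)
d (array([ 0.6659, -0.2175]), np.float64(29.254427101417342), np.float64(36.5), 0.84, 565)
```

```bash
python3 - <<'E'
from h import *
T=pose()
T=row(T,tool([.47,-.25,.165],-30,0),20);T=row(T,tool([.666,-.2175,.125],-60.7,0),10);T=row(T,tool([.666,-.2175,.026],-60.7,0),10)
E
```

```text
20 rows [0.5091, -0.1439, 0.1016, -0.0012, -0.0046, 0.004] mm 16.2 deg 2.24
10 rows [0.5368, 0.4012, 0.1333, 0.0, 0.0, 0.0085] mm 20.5 deg 3.06
10 rows [0.0, -0.0, 0.33, 0.0, 0.0, 0.0] mm 9.9 deg 0.0
```

>>> carry_out(
  rows=[
    [0.509,-0.144,0.102,-0.0012,-0.0046,0.004,1],
    [0.509,-0.144,0.102,-0.0012,-0.0046,0.004,1],
    [0.509,-0.144,0.102,-0.0012,-0.0046,0.004,1],
    [0.509,-0.144,0.102,-0.0012,-0.0046,0.004,1],
    [0.509,-0.144,0.102,-0.0012,-0.0046,0.004,1],
    [0.509,-0.144,0.102,-0.0012,-0.0046,0.004,1],
    [0.509,-0.144,0.102,-0.0012,-0.0046,0.004,1],
    [0.509,-0.144,0.102,-0.0012,-0.0046,0.004,1],
    [0.509,-0.144,0.102,-0.0012,-0.0046,0.004,1],
    [0.509,-0.144,0.102,-0.0012,-0.0046,0.004,1],
  ],
)

```text
time: 35.1
eef_pos: [0.4516, -0.4096, 0.3238]
orientation: [-2.321, -1.765, -0.318]
contact_force: [0.1, -0.0, -1.1]
gripper_width: 0.998
finger_force: 0.0
```

>>> carry_out(
  rows=[
    [0.509,-0.144,0.102,-0.0012,-0.0046,0.004,1],
    [0.509,-0.144,0.102,-0.0012,-0.0046,0.004,1],
    [0.509,-0.144,0.102,-0.0012,-0.0046,0.004,1],
    [0.509,-0.144,0.102,-0.0012,-0.0046,0.004,1],
    [0.509,-0.144,0.102,-0.0012,-0.0046,0.004,1],
    [0.509,-0.144,0.102,-0.0012,-0.0046,0.004,1],
    [0.509,-0.144,0.102,-0.0012,-0.0046,0.004,1],
    [0.509,-0.144,0.102,-0.0012,-0.0046,0.004,1],
    [0.509,-0.144,0.102,-0.0012,-0.0046,0.004,1],
    [0.509,-0.144,0.102,-0.0012,-0.0046,0.004,1],
  ],
)

```text
time: 35.93
eef_pos: [0.469, -0.2502, 0.3194]
orientation: [-2.721, -1.57, -0.007]
contact_force: [-0.0, 0.4, 0.7]
gripper_width: 1.0
finger_force: 0.0
```

```bash
python3 - <<'E'
from h import *
st(); T=pose(); print(gp(T)); p=eyes.capture('top')
T=row(T,tool([.666,-.2175,.125],-60.7,0),10)
for q in 'acd': print(q,boxpose(p,q))
E
```

```text
t 35.93 p [ 0.469  -0.2502  0.3194] rv [-2.721 -1.57  -0.007] F [-0.   0.4  0.7] g 1.0 ff 0.0 q [-0.49  0.35 -0.07  1.15  0.    1.6 ]
[ 0.46956864 -0.24983399  0.16442954]
10 rows [0.5395, 0.4028, 0.133, 0.0, -0.0001, 0.0085] mm 20.6 deg 3.06
a (array([0.6584, 0.0722]), np.float64(13.311129433931502), np.float64(34.6), 0.78, 479)
c (array([0.6352, 0.1845]), np.float64(150.85650637252337), np.float64(41.3), 0.67, 524)
d (array([ 0.6661, -0.2177]), np.float64(30.7014770942418), np.float64(34.7), 0.63, 552)
```

>>> carry_out(
  rows=[
    [0.539,0.403,0.133,0,0,0.0085,1],
    [0.539,0.403,0.133,0,0,0.0085,1],
    [0.539,0.403,0.133,0,0,0.0085,1],
    [0.539,0.403,0.133,0,0,0.0085,1],
    [0.539,0.403,0.133,0,0,0.0085,1],
    [0.539,0.403,0.133,0,0,0.0085,1],
    [0.539,0.403,0.133,0,0,0.0085,1],
    [0.539,0.403,0.133,0,0,0.0085,1],
    [0.539,0.403,0.133,0,0,0.0085,1],
    [0.539,0.403,0.133,0,0,0.0085,1],
  ],
)

```text
time: 36.97
eef_pos: [0.6675, -0.2207, 0.2796]
orientation: [-3.038, -0.79, -0.007]
contact_force: [0.4, 0.2, -0.5]
gripper_width: 0.999
finger_force: 0.0
```

```bash
python3 - <<'E'
from h import *
st(); T=pose(); print(gp(T)); T=row(T,tool([.666,-.2176,.026],-60,0),10)
T=row(T,tool([.666,-.2176,.126],-60,0),10); T=row(T,tool([.487,-.301,.126],0,0),20)
E
```

```text
t 36.97 p [ 0.6675 -0.2207  0.2796] rv [-3.038 -0.79  -0.007] F [ 0.4  0.2 -0.5] g 0.999 ff 0.0 q [-0.32  0.72  0.44  1.29  0.    2.31]
[ 0.66808496 -0.22011216  0.12464053]
10 rows [-0.0002, -0.0112, 0.3288, -0.0, -0.0001, -0.0002] mm 9.9 deg 0.08
10 rows [-0.0, 0.0, -0.3333, 0.0, 0.0, -0.0] mm 10.0 deg 0.0
20 rows [-0.2873, -0.1903, 0.0, 0.0, 0.0, -0.0083] mm 10.3 deg 2.99
```

>>> carry_out(
  rows=[
    [0,-0.011,0.329,0,0,0,1],
    [0,-0.011,0.329,0,0,0,1],
    [0,-0.011,0.329,0,0,0,1],
    [0,-0.011,0.329,0,0,0,1],
    [0,-0.011,0.329,0,0,0,1],
    [0,-0.011,0.329,0,0,0,1],
    [0,-0.011,0.329,0,0,0,1],
    [0,-0.011,0.329,0,0,0,1],
    [0,-0.011,0.329,0,0,0,1],
    [0,-0.011,0.329,0,0,0,1],
  ],
)

```text
time: 37.8
eef_pos: [0.6658, -0.2166, 0.1801]
orientation: [-3.037, -0.795, -0.008]
contact_force: [-0.3, 0.5, 0.3]
gripper_width: 1.0
finger_force: 0.0
```

>>> carry_out(
  rows=[
    [0,0,0,0,0,0,0],
    [0,0,0,0,0,0,0],
    [0,0,0,0,0,0,0],
    [0,0,0,0,0,0,0],
    [0,0,0,0,0,0,0],
    [0,0,0,0,0,0,0],
    [0,0,0,0,0,0,0],
    [0,0,0,0,0,0,0],
    [0,0,-0.15,0,0,0,0],
    [0,0,-0.3,0,0,0,0],
  ],
)

```text
time: 38.63
eef_pos: [0.6649, -0.2164, 0.193]
orientation: [-3.035, -0.795, -0.002]
contact_force: [-1.1, 0.2, -1.1]
gripper_width: 0.531
finger_force: 62.3
```

```bash
python3 - <<'E'
from h import *
st(); T=pose(); print(gp(T)); g=gp(T); T=row(T,tool([g[0]-.01,g[1]-.005,.135],-58,0),10)
T=row(T,tool([.487,-.301,.135],0,0),20); row(T,tool([.487,-.301,.0768],0,0),10)
E
```

```text
t 38.63 p [ 0.6649 -0.2164  0.193 ] rv [-3.035e+00 -7.950e-01 -2.000e-03] F [-1.1  0.2 -1.1] g 0.531 ff 62.3 q [-0.32  0.78  0.31  1.11  0.    2.31]
[ 0.66494919 -0.21573934  0.0379984 ]
10 rows [-0.0353, -0.0052, -0.3234, -0.0001, -0.0, -0.0007] mm 9.8 deg 0.25
20 rows [-0.2685, -0.1811, 0.0, 0.0, 0.0, -0.0081] mm 9.7 deg 2.92
10 rows [0.0, 0.0, 0.194, 0.0, 0.0, 0.0] mm 5.8 deg 0.0
```

>>> carry_out(
  rows=[
    [-0.035,-0.005,-0.323,0,0,-0.0007,0],
    [-0.035,-0.005,-0.323,0,0,-0.0007,0],
    [-0.035,-0.005,-0.323,0,0,-0.0007,0],
    [-0.035,-0.005,-0.323,0,0,-0.0007,0],
    [-0.035,-0.005,-0.323,0,0,-0.0007,0],
    [-0.035,-0.005,-0.323,0,0,-0.0007,0],
    [-0.035,-0.005,-0.323,0,0,-0.0007,0],
    [-0.035,-0.005,-0.323,0,0,-0.0007,0],
    [-0.035,-0.005,-0.323,0,0,-0.0007,0],
    [-0.035,-0.005,-0.323,0,0,-0.0007,0],
  ],
)

```text
time: 39.47
eef_pos: [0.6554, -0.2211, 0.2923]
orientation: [-3.019, -0.862, -0.008]
contact_force: [0.1, -0.3, -1.9]
gripper_width: 0.532
finger_force: 62.2
```

>>> carry_out(
  rows=[
    [-0.268,-0.181,0,0,0,-0.0081,0],
    [-0.268,-0.181,0,0,0,-0.0081,0],
    [-0.268,-0.181,0,0,0,-0.0081,0],
    [-0.268,-0.181,0,0,0,-0.0081,0],
    [-0.268,-0.181,0,0,0,-0.0081,0],
    [-0.268,-0.181,0,0,0,-0.0081,0],
    [-0.268,-0.181,0,0,0,-0.0081,0],
    [-0.268,-0.181,0,0,0,-0.0081,0],
    [-0.268,-0.181,0,0,0,-0.0081,0],
    [-0.268,-0.181,0,0,0,-0.0081,0],
  ],
)

```text
time: 40.3
eef_pos: [0.5608, -0.2394, 0.2914]
orientation: [-2.704, -1.599, -0.008]
contact_force: [0.3, -0.5, -1.3]
gripper_width: 0.529
finger_force: 62.0
```

>>> carry_out(
  rows=[
    [-0.268,-0.181,0,0,0,-0.0081,0],
    [-0.268,-0.181,0,0,0,-0.0081,0],
    [-0.268,-0.181,0,0,0,-0.0081,0],
    [-0.268,-0.181,0,0,0,-0.0081,0],
    [-0.268,-0.181,0,0,0,-0.0081,0],
    [-0.268,-0.181,0,0,0,-0.0081,0],
    [-0.268,-0.181,0,0,0,-0.0081,0],
    [-0.268,-0.181,0,0,0,-0.0081,0],
    [-0.268,-0.181,0,0,0,-0.0081,0],
    [-0.268,-0.181,0,0,0,-0.0081,0],
  ],
)

```text
time: 41.13
eef_pos: [0.4875, -0.3015, 0.291]
orientation: [2.214, 2.227, 0.008]
contact_force: [0.3, 0.5, -0.2]
gripper_width: 0.53
finger_force: 61.9
```

```bash
python3 - <<'E'
from h import *
st(); T=pose(); print(gp(T)); row(T,tool([.487,-.301,.0765],0,0),10)
shot('s9.png','scene',(220,90,420,250,3))
E
```

```text
t 41.13 p [ 0.4875 -0.3015  0.291 ] rv [2.214 2.227 0.008] F [ 0.3  0.5 -0.2] g 0.53 ff 61.9 q [-0.55  0.45  0.01  1.12  0.    1.01]
[ 0.48821741 -0.30100816  0.13598679]
10 rows [0.0013, -0.0022, 0.1983, 0.0001, -0.0, 0.0001] mm 5.9 deg 0.05
```

View pics/s9.png

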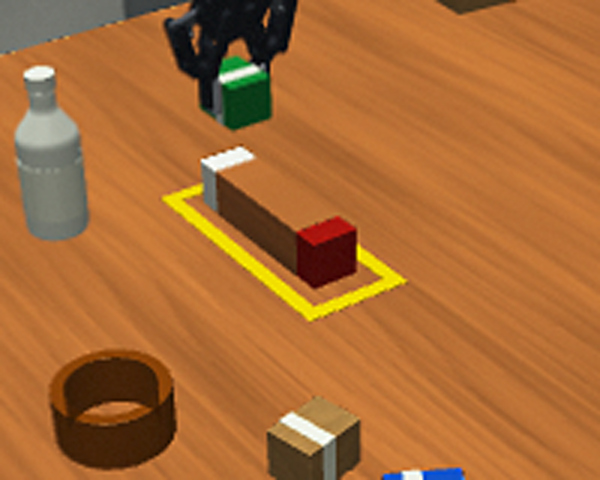

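The green carton is held above the white end of the bearer, squared to it. Next I'll lower and release it.

>>> carry_out(
  rows=[
    [0.001,-0.002,0.21,0,0,0.0001,0],
    [0.001,-0.002,0.21,0,0,0.0001,0],
    [0.001,-0.002,0.21,0,0,0,0],
    [0.001,-0.002,0.21,0,0,0,0],
    [0.001,-0.002,0.21,0,0,0,0],
    [0.001,-0.002,0.21,0,0,0,0],
    [0.001,-0.002,0.21,0,0,0,0],
    [0.001,-0.002,0.21,0,0,0,0],
    [0.001,-0.002,0.2,0,0,0,0],
    [0.001,-0.002,0.1,0,0,0,0],
  ],
)

```text
time: 42.02
eef_pos: [0.4875, -0.3006, 0.2317]
orientation: [2.219, 2.223, 0.008]
contact_force: [-6.3, 4.6, 26.0]
gripper_width: 0.532
finger_force: 65.1
```

```bash
python3 - <<'E'
from h import *
st(); T=pose(); print(gp(T))
g=gp(T); T=row(T,tool([g[0],g[1],.18],0,0),10)
T=row(T,tool([.6584,.072,.13],103.3,0),20)
T=row(T,tool([.6584,.072,.025],103.3,0),10)
E
```

```text
t 42.02 p [ 0.4875 -0.3006  0.2317] rv [2.219 2.223 0.008] F [-6.3  4.6 26. ] g 0.532 ff 65.1 q [-0.55  0.51 -0.07  0.99  0.    1.02]
[ 0.4881594  -0.30011792  0.07673492]
10 rows [0.0023, 0.003, -0.3442, 0.0001, -0.0001, 0.0] mm 10.3 deg 0.05
20 rows [0.2206, 0.752, 0.0833, 0.0, 0.0, -0.0143] mm 23.6 deg 5.15
10 rows [0.0, 0.0, 0.35, 0.0, 0.0, -0.0] mm 10.5 deg 0.0
```

>>> carry_out(
  rows=[
    [0,0,-0.04,0,0,0,0],
    [0,0,0,0,0,0,0.58],
    [0,0,0,0,0,0,0.65],
    [0,0,0,0,0,0,1],
    [0,0,0,0,0,0,1],
    [0,0,0,0,0,0,1],
    [0,0,0,0,0,0,1],
    [0,0,-0.2,0,0,0,1],
    [0,0,-0.4,0,0,0,1],
    [0,0,-0.5,0,0,0,1],
  ],
)

```text
time: 42.85
eef_pos: [0.487, -0.3005, 0.2648]
orientation: [-2.218, -2.222, -0.007]
contact_force: [-0.4, 0.3, -0.1]
gripper_width: 1.001
finger_force: 0.0
```

>>> carry_out(
  rows=[
    [0,0,-0.5,0,0,0,1],
    [0,0,-0.5,0,0,0,1],
    [0,0,-0.5,0,0,0,1],
    [0,0,-0.5,0,0,0,1],
    [0,0,-0.3,0,0,0,1],
    [0,0,0,0,0,0,1],
    [0,0,0,0,0,0,1],
    [0,0,0,0,0,0,1],
    [0,0,0,0,0,0,1],
    [0,0,0,0,0,0,1],
  ],
)

```text
time: 43.68
eef_pos: [0.4868, -0.3008, 0.333]
orientation: [-2.218, -2.223, -0.008]
contact_force: [-0.1, -0.4, -0.3]
gripper_width: 0.996
finger_force: 0.0
```

```bash
python3 - <<'E'
from h import *
st(); T=pose(); print(gp(T)); p=eyes.capture('top')
for q in 'ac': print(q,boxpose(p,q))
T=row(T,tool([.6584,.072,.13],103.3,0),20)
E
```

```text
t 43.68 p [ 0.4868 -0.3008  0.333 ] rv [-2.218 -2.223 -0.008] F [-0.1 -0.4 -0.3] g 0.996 ff 0.0 q [-0.55  0.42  0.07  1.22  0.01  1.01]
[ 0.48721157 -0.300156    0.17799603]
a (array([0.6582, 0.0725]), np.float64(13.905727208439712), np.float64(41.7), 0.64, 463)
c (array([0.6351, 0.1845]), np.float64(151.28592434494513), np.float64(33.0), 0.94, 538)
20 rows [0.2186, 0.7545, 0.0819, 0.0, -0.0, -0.0143] mm 23.7 deg 5.15
```

>>> carry_out(
  rows=[
    [0.219,0.754,0.082,0,0,-0.0143,1],
    [0.219,0.754,0.082,0,0,-0.0143,1],
    [0.219,0.754,0.082,0,0,-0.0143,1],
    [0.219,0.754,0.082,0,0,-0.0143,1],
    [0.219,0.754,0.082,0,0,-0.0143,1],
    [0.219,0.754,0.082,0,0,-0.0143,1],
    [0.219,0.754,0.082,0,0,-0.0143,1],
    [0.219,0.754,0.082,0,0,-0.0143,1],
    [0.219,0.754,0.082,0,0,-0.0143,1],
    [0.219,0.754,0.082,0,0,-0.0143,1],
  ],
)

```text
time: 44.67
eef_pos: [0.6639, -0.1553, 0.3101]
orientation: [1.026, 2.966, 0.007]
contact_force: [-0.7, -0.3, -0.9]
gripper_width: 0.998
finger_force: 0.0
```

>>> carry_out(
  rows=[
    [0.219,0.754,0.082,0,0,-0.0143,1],
    [0.219,0.754,0.082,0,0,-0.0143,1],
    [0.219,0.754,0.082,0,0,-0.0143,1],
    [0.219,0.754,0.082,0,0,-0.0143,1],
    [0.219,0.754,0.082,0,0,-0.0143,1],
    [0.219,0.754,0.082,0,0,-0.0143,1],
    [0.219,0.754,0.082,0,0,-0.0143,1],
    [0.219,0.754,0.082,0,0,-0.0143,1],
    [0.219,0.754,0.082,0,0,-0.0143,1],
    [0.219,0.754,0.082,0,0,-0.0143,1],
  ],
)

```text
time: 45.5
eef_pos: [0.6592, 0.0729, 0.2863]
orientation: [-0.364, 3.116, 0.004]
contact_force: [0.8, -0.7, -0.8]
gripper_width: 1.001
finger_force: 0.0
```

```bash
python3 - <<'E'
from h import *
st(); T=pose(); print(gp(T)); T=row(T,tool([.6583,.0722,.026],103.5,0),10)
E
```

```text
t 45.5 p [0.6592 0.0729 0.2863] rv [-0.364  3.116  0.004] F [ 0.8 -0.7 -0.8] g 1.001 ff 0.0 q [ 0.11  0.63  0.29  1.23  0.   -0.12]
[0.65984205 0.07345456 0.13126153]
10 rows [0.0044, -0.0021, 0.3509, 0.0, 0.0001, -0.0] mm 10.5 deg 0.04
```

>>> carry_out(
  rows=[
    [0.004,-0.002,0.351,0,0,0,1],
    [0.004,-0.002,0.351,0,0,0,1],
    [0.004,-0.002,0.351,0,0,0,1],
    [0.004,-0.002,0.351,0,0,0,1],
    [0.004,-0.002,0.351,0,0,0,1],
    [0.004,-0.002,0.351,0,0,0,1],
    [0.004,-0.002,0.351,0,0,0,1],
    [0.004,-0.002,0.351,0,0,0,1],
    [0.004,-0.002,0.351,0,0,0,1],
    [0.004,-0.002,0.351,0,0,0,1],
  ],
)

```text
time: 46.33
eef_pos: [0.6588, 0.071, 0.1805]
orientation: [-0.357, 3.117, 0.004]
contact_force: [-0.6, 0.4, -0.3]
gripper_width: 1.002
finger_force: 0.0
```

>>> carry_out(
  rows=[
    [0,0,0,0,0,0,0],
    [0,0,0,0,0,0,0],
    [0,0,0,0,0,0,0],
    [0,0,0,0,0,0,0],
    [0,0,0,0,0,0,0],
    [0,0,0,0,0,0,0],
    [0,0,0,0,0,0,0],
    [0,0,0,0,0,0,0],
    [0,0,-0.15,0,0,0,0],
    [0,0,-0.3,0,0,0,0],
  ],
)

```text
time: 47.17
eef_pos: [0.6577, 0.071, 0.1938]
orientation: [-0.358, 3.121, 0.004]
contact_force: [-0.2, 0.3, -2.6]
gripper_width: 0.527
finger_force: 62.4
```

```bash
python3 - <<'E'
from h import *
st(); T=pose(); print(gp(T)); g=gp(T); T=row(T,tool([g[0]-.01,g[1]-.005,.148],104,0),10)
T=row(T,tool([.487,-.235,.148],180,0),20)
E
```

```text
t 47.17 p [0.6577 0.071  0.1938] rv [-0.358  3.121  0.004] F [-0.2  0.3 -2.6] g 0.527 ff 62.4 q [ 0.11  0.71  0.17  1.04  0.   -0.12]
[0.65779322 0.07146774 0.03875119]
10 rows [0.0356, -0.0065, -0.3642, 0.0, 0.0, -0.0003] mm 11.0 deg 0.11
20 rows [0.6003, -0.1257, 0.0, 0.0, 0.0, -0.0106] mm 18.4 deg 3.82
```

>>> carry_out(
  rows=[
    [0.036,-0.006,-0.364,0,0,-0.0003,0],
    [0.036,-0.006,-0.364,0,0,-0.0003,0],
    [0.036,-0.006,-0.364,0,0,-0.0003,0],
    [0.036,-0.006,-0.364,0,0,-0.0003,0],
    [0.036,-0.006,-0.364,0,0,-0.0003,0],
    [0.036,-0.006,-0.364,0,0,-0.0003,0],
    [0.036,-0.006,-0.364,0,0,-0.0003,0],
    [0.036,-0.006,-0.364,0,0,-0.0003,0],
    [0.036,-0.006,-0.364,0,0,-0.0003,0],
    [0.036,-0.006,-0.364,0,0,-0.0003,0],
  ],
)

```text
time: 48.0
eef_pos: [0.648, 0.0665, 0.3054]
orientation: [-0.387, 3.113, 0.004]
contact_force: [-0.8, -0.4, -1.5]
gripper_width: 0.528
finger_force: 62.4
```

>>> carry_out(
  rows=[
    [0.6,-0.126,0,0,0,-0.0106,0],
    [0.6,-0.126,0,0,0,-0.0106,0],
    [0.6,-0.126,0,0,0,-0.0106,0],
    [0.6,-0.126,0,0,0,-0.0106,0],
    [0.6,-0.126,0,0,0,-0.0106,0],
    [0.6,-0.126,0,0,0,-0.0106,0],
    [0.6,-0.126,0,0,0,-0.0106,0],
    [0.6,-0.126,0,0,0,-0.0106,0],
    [0.6,-0.126,0,0,0,-0.0106,0],
    [0.6,-0.126,0,0,0,-0.0106,0],
  ],
)

```text
time: 48.83
eef_pos: [0.5158, -0.0576, 0.304]
orientation: [-1.388, 2.812, 0.002]
contact_force: [0.1, 0.3, -0.3]
gripper_width: 0.528
finger_force: 62.4
```

>>> carry_out(
  rows=[
    [0.6,-0.126,0,0,0,-0.0106,0],
    [0.6,-0.126,0,0,0,-0.0106,0],
    [0.6,-0.126,0,0,0,-0.0106,0],
    [0.6,-0.126,0,0,0,-0.0106,0],
    [0.6,-0.126,0,0,0,-0.0106,0],
    [0.6,-0.126,0,0,0,-0.0106,0],
    [0.6,-0.126,0,0,0,-0.0106,0],
    [0.6,-0.126,0,0,0,-0.0106,0],
    [0.6,-0.126,0,0,0,-0.0106,0],
    [0.6,-0.126,0,0,0,-0.0106,0],
  ],
)

```text
time: 49.67
eef_pos: [0.4891, -0.2365, 0.3033]
orientation: [-2.23, 2.205, -0.001]
contact_force: [0.2, -0.3, -0.9]
gripper_width: 0.531
finger_force: 62.4
```

```bash
python3 - <<'E'
from h import *
st(); T=pose(); print(gp(T)); T=row(T,tool([.487,-.235,.078],180,0),10)
shot('t10.png','top',(320,150,480,280,3))
E
```

```text
t 49.67 p [ 0.4891 -0.2365  0.3033] rv [-2.230e+00  2.205e+00 -1.000e-03] F [ 0.2 -0.3 -0.9] g 0.531 ff 62.4 q [-0.45  0.39 -0.06  1.12  0.   -2.03]
[ 0.48972778 -0.23604959  0.14825949]
10 rows [-0.0048, 0.0074, 0.2342, -0.0001, 0.0001, 0.0002] mm 7.0 deg 0.09
```

View pics/t10.png

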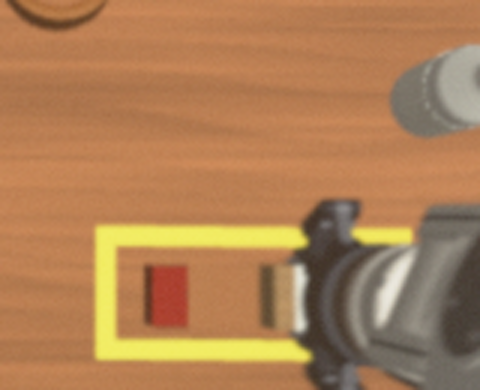

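The brown carton is held over the bearer's middle, squared to it. I'll lower to contact, ease up and release.

>>> carry_out(
  rows=[
    [-0.007,0.007,0.235,0,0,0.0002,0],
    [-0.007,0.007,0.235,0,0,0.0002,0],
    [-0.007,0.007,0.235,0,0,0.0002,0],
    [-0.007,0.007,0.235,0,0,0.0002,0],
    [-0.007,0.007,0.235,0,0,0.0002,0],
    [-0.007,0.007,0.235,0,0,0.0002,0],
    [-0.007,0.007,0.235,0,0,0.0002,0],
    [-0.007,0.007,0.235,0,0,0.0002,0],
    [-0.007,0.007,0.235,0,0,0.0002,0],
    [-0.007,0.007,0.22,0,0,0.0002,0],
  ],
)

```text
time: 50.55
eef_pos: [0.4877, -0.2333, 0.2322]
orientation: [-2.213, 2.222, -0.002]
contact_force: [-4.0, 6.9, 77.2]
gripper_width: 0.534
finger_force: 73.4
```

```bash
python3 - <<'E'
from h import *
st(); print(gp(pose()))
E
```

```text
t 50.55 p [ 0.4877 -0.2333  0.2322] rv [-2.213e+00  2.222e+00 -2.000e-03] F [-4.   6.9 77.2] g 0.534 ff 73.4 q [-0.45  0.45 -0.16  0.95  0.   -2.01]
[ 0.48836243 -0.23275533  0.07715621]
```

>>> carry_out(
  rows=[
    [0,0,-0.05,0,0,0,0],
    [0,0,-0.03,0,0,0,0],
    [0,0,0,0,0,0,0],
    [0,0,0,0,0,0,0],
    [0,0,0,0,0,0,0],
    [0,0,0,0,0,0,0],
    [0,0,0,0,0,0,0],
    [0,0,0,0,0,0,0],
    [0,0,0,0,0,0,0],
    [0,0,0,0,0,0,0],
  ],
)

```text
time: 51.38
eef_pos: [0.4875, -0.2333, 0.2349]
orientation: [-2.213, 2.223, -0.001]
contact_force: [-0.4, 1.2, -1.3]
gripper_width: 0.528
finger_force: 62.5
```

```bash
python3 - <<'E'
from h import *
st(); print(gp(pose()))
E
```

```text
t 51.38 p [ 0.4875 -0.2333  0.2349] rv [-2.213e+00  2.223e+00 -1.000e-03] F [-0.4  1.2 -1.3] g 0.528 ff 62.5 q [-0.45  0.45 -0.16  0.96  0.   -2.01]
[ 0.48817289 -0.2327865   0.07991294]
```

>>> carry_out(
  rows=[
    [0,0,0.02,0,0,0,0],
    [0,0,0.02,0,0,0,0],
    [0,0,0.02,0,0,0,0],
    [0,0,0,0,0,0,0],
    [0,0,0,0,0,0,0],
    [0,0,0,0,0,0,0],
    [0,0,0,0,0,0,0],
    [0,0,0,0,0,0,0],
    [0,0,0,0,0,0,0],
    [0,0,0,0,0,0,0],
  ],
)

```text
time: 52.22
eef_pos: [0.4875, -0.2333, 0.2332]
orientation: [-2.213, 2.223, -0.001]
contact_force: [0.9, -0.0, -1.2]
gripper_width: 0.534
finger_force: 62.5
```

>>> carry_out(
  rows=[
    [0,0,0.015,0,0,0,0],
    [0,0,0,0,0,0,0],
    [0,0,0,0,0,0,0.58],
    [0,0,0,0,0,0,0.65],
    [0,0,0,0,0,0,1],
    [0,0,0,0,0,0,1],
    [0,0,0,0,0,0,1],
    [0,0,0,0,0,0,1],
    [0,0,-0.2,0,0,0,1],
    [0,0,-0.5,0,0,0,1],
  ],
)

```text
time: 53.05
eef_pos: [0.4865, -0.2329, 0.2522]
orientation: [-2.214, 2.224, 0.006]
contact_force: [0.4, -0.6, -0.1]
gripper_width: 0.998
finger_force: 0.0
```

>>> carry_out(
  rows=[
    [0,0,-0.6,0,0,0,1],
    [0,0,-0.6,0,0,0,1],
    [0,0,-0.6,0,0,0,1],
    [0,0,-0.6,0,0,0,1],
    [0,0,-0.6,0,0,0,1],
    [0,0,0,0,0,0,1],
    [0,0,0,0,0,0,1],
    [0,0,0,0,0,0,1],
    [0,0,0,0,0,0,1],
    [0,0,0,0,0,0,1],
  ],
)

```text
time: 53.88
eef_pos: [0.4867, -0.2334, 0.3424]
orientation: [-2.214, 2.223, 0.003]
contact_force: [0.3, 0.2, 0.6]
gripper_width: 1.002
finger_force: 0.0
```

```bash
python3 - <<'E'
from h import *
st(); T=pose(); print(gp(T)); p=eyes.capture('top')
c=boxpose(p,'c'); print(c)
T=row(T,tool([*c[0],.15],c[1]-90,0),30)
E
```

```text
t 53.88 p [ 0.4867 -0.2334  0.3424] rv [-2.214  2.223  0.003] F [0.3 0.2 0.6] g 1.002 ff 0.0 q [-0.45  0.35 -0.01  1.21  0.   -2.01]
[ 0.48696304 -0.23276896  0.18736971]
(array([ 0.4871, -0.1709]), np.float64(87.03543741755928), np.float64(55.7), 0.63, 564)
30 rows [-0.0078, -0.107, 0.0418, -0.0, -0.0, -0.0164] mm 3.5 deg 5.9
```

```bash
python3 - <<'E'
from h import *
T=pose(); p=shot('t11.png','top',(200,130,480,300,2.8))
for m in nets.masks_of(p,'box_c_center'): print(round(m['conf'],2),m['rect'])
T=row(T,tool([.635,.1845,.15],61,0),20)
E
```

```text
0.68 [229.7, 174.7, 257.6, 204.1]
0.43 [369.5, 237.4, 401.9, 259.5]
20 rows [-0.7091, 0.5372, 0.0644, 0.0, 0.0, 0.0165] mm 26.8 deg 5.94
```

View pics/t11.png

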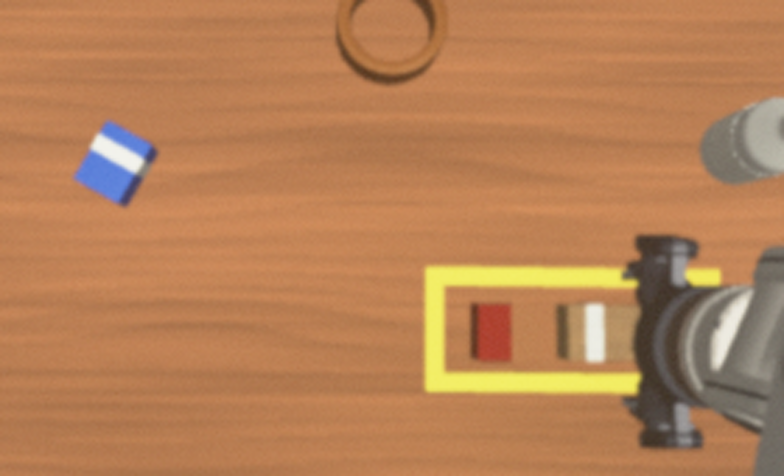

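The blue carton is still at (115,163). The brown one sits on the bearer at about (600,332), with the red end free at (492,332). Now I'll fetch the blue one.

>>> carry_out(
  rows=[
    [-0.709,0.537,0.064,0,0,0.0165,1],
    [-0.709,0.537,0.064,0,0,0.0165,1],
    [-0.709,0.537,0.064,0,0,0.0165,1],
    [-0.709,0.537,0.064,0,0,0.0165,1],
    [-0.709,0.537,0.064,0,0,0.0165,1],
    [-0.709,0.537,0.064,0,0,0.0165,1],
    [-0.709,0.537,0.064,0,0,0.0165,1],
    [-0.709,0.537,0.064,0,0,0.0165,1],
    [-0.709,0.537,0.064,0,0,0.0165,1],
    [-0.709,0.537,0.064,0,0,0.0165,1],
  ],
)

```text
time: 54.92
eef_pos: [0.4416, 0.0188, 0.3251]
orientation: [-0.813, 3.03, 0.003]
contact_force: [1.6, -0.2, -0.1]
gripper_width: 0.999
finger_force: 0.0
```

>>> carry_out(
  rows=[
    [-0.709,0.537,0.064,0,0,0.0165,1],
    [-0.709,0.537,0.064,0,0,0.0165,1],
    [-0.709,0.537,0.064,0,0,0.0165,1],
    [-0.709,0.537,0.064,0,0,0.0165,1],
    [-0.709,0.537,0.064,0,0,0.0165,1],
    [-0.709,0.537,0.064,0,0,0.0165,1],
    [-0.709,0.537,0.064,0,0,0.0165,1],
    [-0.709,0.537,0.064,0,0,0.0165,1],
    [-0.709,0.537,0.064,0,0,0.0165,1],
    [-0.709,0.537,0.064,0,0,0.0165,1],
  ],
)

```text
time: 55.75
eef_pos: [0.6363, 0.1855, 0.3068]
orientation: [0.793, 3.037, 0.007]
contact_force: [0.6, 0.7, 0.1]
gripper_width: 1.0
finger_force: 0.0
```

```bash
python3 - <<'E'
from h import *
st(); T=pose(); print(gp(T)); T=row(T,tool([.635,.1845,.026],61,0),15)
q=eyes.capture('scene')
for m in nets.masks_of(q,'box_c_center')[:2]: print(round(m['conf'],2),m['rect'], at(q,(np.argwhere(m['region']).mean(0)[::-1]),.023))
E
```

```text
t 55.75 p [0.6363 0.1855 0.3068] rv [0.793 3.037 0.007] F [0.6 0.7 0.1] g 1.0 ff 0.0 q [0.28 0.62 0.32 1.27 0.   0.79]
[0.63683286 0.18600374 0.1517603 ]
15 rows [0.0016, -0.004, 0.2795, 0.0001, 0.0, -0.0] mm 8.4 deg 0.04
0.92 [346.3, 246.0, 380.0, 279.8] [0.63253766 0.18361416 0.023     ]
```

>>> carry_out(
  rows=[
    [0.002,-0.005,0.419,0,0,0,1],
    [0.002,-0.005,0.419,0,0,0,1],
    [0.002,-0.005,0.419,0,0,0,1],
    [0.002,-0.005,0.419,0,0,0,1],
    [0.002,-0.005,0.419,0,0,0,1],
    [0.002,-0.005,0.419,0,0,0,1],
    [0.002,-0.005,0.419,0,0,0,1],
    [0.002,-0.005,0.419,0,0,0,1],
    [0.002,-0.005,0.419,0,0,0,1],
    [0.002,-0.005,0.419,0,0,0,1],
  ],
)

```text
time: 56.68
eef_pos: [0.6342, 0.1833, 0.1809]
orientation: [0.786, 3.039, 0.006]
contact_force: [0.4, 0.1, -0.1]
gripper_width: 1.0
finger_force: 0.0
```

>>> carry_out(
  rows=[
    [0,0,0,0,0,0,0],
    [0,0,0,0,0,0,0],
    [0,0,0,0,0,0,0],
    [0,0,0,0,0,0,0],
    [0,0,0,0,0,0,0],
    [0,0,0,0,0,0,0],
    [0,0,0,0,0,0,0],
    [0,0,0,0,0,0,0],
    [0,0,-0.15,0,0,0,0],
    [0,0,-0.3,0,0,0,0],
  ],
)

```text
time: 57.52
eef_pos: [0.6337, 0.1833, 0.1936]
orientation: [-0.788, -3.041, -0.003]
contact_force: [-0.7, -0.3, -1.0]
gripper_width: 0.536
finger_force: 62.0
```

```bash
python3 - <<'E'
from h import *
st(); T=pose(); print(gp(T)); g=gp(T); T=row(T,tool([g[0]-.01,g[1]-.005,.148],61,0),10)
p=eyes.capture('top')
for q in 'ad':
  for m in nets.masks_of(p,f'box_{q}_center')[:1]:
    print(q,m['conf'],at(p,m['rect'][:2],.096).round(3),at(p,m['rect'][2:],.096).round(3))
T=row(T,tool([.487,-.168,.148],0,0),20)
E
```

```text
t 57.52 p [0.6337 0.1833 0.1936] rv [-7.880e-01 -3.041e+00 -3.000e-03] F [-0.7 -0.3 -1. ] g 0.536 ff 62.0 q [0.28 0.7  0.17 1.04 0.   0.79]
[0.63372604 0.18366299 0.03861018]
10 rows [0.0217, -0.0293, -0.3647, 0.0, -0.0, -0.0] mm 11.0 deg 0.0
a 0.94 [ 0.505 -0.203  0.096] [ 0.462 -0.266  0.096]
d 0.97 [ 0.513 -0.265  0.096] [ 0.465 -0.324  0.096]
20 rows [-0.387, -0.5239, 0.0, 0.0, 0.0, 0.0085] mm 19.5 deg 3.06
```

>>> carry_out(
  rows=[
    [0.022,-0.029,-0.365,0,0,0,0],
    [0.022,-0.029,-0.365,0,0,0,0],
    [0.022,-0.029,-0.365,0,0,0,0],
    [0.022,-0.029,-0.365,0,0,0,0],
    [0.022,-0.029,-0.365,0,0,0,0],
    [0.022,-0.029,-0.365,0,0,0,0],
    [0.022,-0.029,-0.365,0,0,0,0],
    [0.022,-0.029,-0.365,0,0,0,0],
    [0.022,-0.029,-0.365,0,0,0,0],
    [0.022,-0.029,-0.365,0,0,0,0],
  ],
)

```text
time: 58.5
eef_pos: [0.6241, 0.1787, 0.3057]
orientation: [0.787, 3.038, 0.007]
contact_force: [0.1, 0.5, -1.6]
gripper_width: 0.53
finger_force: 62.0
```

>>> carry_out(
  rows=[
    [-0.387,-0.524,0,0,0,0.0085,0],
    [-0.387,-0.524,0,0,0,0.0085,0],
    [-0.387,-0.524,0,0,0,0.0085,0],
    [-0.387,-0.524,0,0,0,0.0085,0],
    [-0.387,-0.524,0,0,0,0.0085,0],
    [-0.387,-0.524,0,0,0,0.0085,0],
    [-0.387,-0.524,0,0,0,0.0085,0],
    [-0.387,-0.524,0,0,0,0.0085,0],
    [-0.387,-0.524,0,0,0,0.0085,0],
    [-0.387,-0.524,0,0,0,0.0085,0],
  ],
)

```text
time: 59.33
eef_pos: [0.6026, -0.0141, 0.3043]
orientation: [1.565, 2.721, 0.008]
contact_force: [0.3, 0.6, -0.5]
gripper_width: 0.529
finger_force: 62.0
```

>>> carry_out(
  rows=[
    [-0.387,-0.524,0,0,0,0.0085,0],
    [-0.387,-0.524,0,0,0,0.0085,0],
    [-0.387,-0.524,0,0,0,0.0085,0],
    [-0.387,-0.524,0,0,0,0.0085,0],
    [-0.387,-0.524,0,0,0,0.0085,0],
    [-0.387,-0.524,0,0,0,0.0085,0],
    [-0.387,-0.524,0,0,0,0.0085,0],
    [-0.387,-0.524,0,0,0,0.0085,0],
    [-0.387,-0.524,0,0,0,0.0085,0],
    [-0.387,-0.524,0,0,0,0.0085,0],
  ],
)

```text
time: 60.17
eef_pos: [0.486, -0.1682, 0.3034]
orientation: [2.228, 2.213, 0.009]
contact_force: [-0.7, 0.4, -0.5]
gripper_width: 0.534
finger_force: 62.0
```

```bash
python3 - <<'E'
from h import *
st(); T=pose(); print(gp(T)); T=row(T,tool([.4875,-.168,.0795],0,0),10)
shot('s12.png','scene',(220,90,420,250,3))
E
```

```text
t 60.17 p [ 0.486  -0.1682  0.3034] rv [2.228 2.213 0.009] F [-0.7  0.4 -0.5] g 0.534 ff 62.0 q [-0.33  0.33 -0.14  1.09  0.    1.24]
[ 0.48675866 -0.16770676  0.14842233]
10 rows [0.0002, 0.0043, 0.2297, 0.0001, -0.0, -0.0001] mm 6.9 deg 0.05
```

View pics/s12.png

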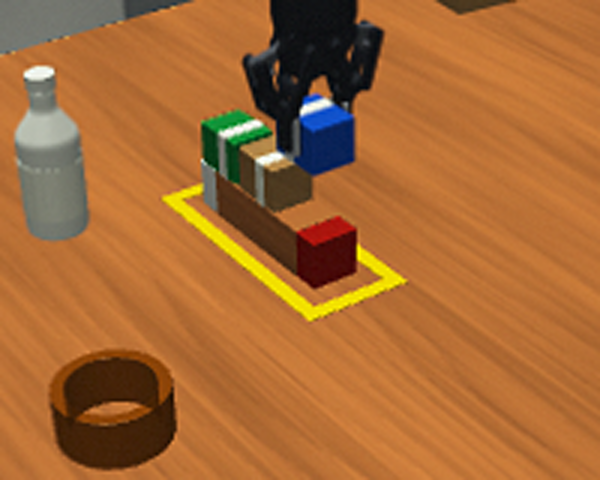

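Green and brown sit on the bearer, and blue is held above the red end. I'll lower it gently.

>>> carry_out(
  rows=[
    [0,0.004,0.26,0,0,0,0],
    [0,0.004,0.26,0,0,0,0],
    [0,0.004,0.26,0,0,0,0],
    [0,0.004,0.26,0,0,0,0],
    [0,0.004,0.26,0,0,0,0],
    [0,0.004,0.26,0,0,0,0],
    [0,0.004,0.26,0,0,0,0],
    [0,0.004,0.26,0,0,0,0],
    [0,0.004,0.16,0,0,0,0],
    [0,0,0,0,0,0,0],
  ],
)

```text
time: 61.05
eef_pos: [0.4875, -0.167, 0.2341]
orientation: [-2.225, -2.216, -0.007]
contact_force: [0.3, 0.7, -2.0]
gripper_width: 0.53
finger_force: 61.9
```

>>> carry_out(
  rows=[
    [0,0,0.02,0,0,0,0],
    [0,0,0.02,0,0,0,0],
    [0,0,0,0,0,0,0],
    [0,0,0,0,0,0,0],
    [0,0,0,0,0,0,0],
    [0,0,0,0,0,0,0],
    [0,0,0,0,0,0,0],
    [0,0,0,0,0,0,0],
    [0,0,0,0,0,0,0],
    [0,0,0,0,0,0,0],
  ],
)

```text
time: 61.88
eef_pos: [0.488, -0.1672, 0.2344]
orientation: [2.226, 2.216, 0.008]
contact_force: [0.5, -0.1, 0.0]
gripper_width: 0.531
finger_force: 61.9
```

>>> carry_out(
  rows=[
    [0,0,0.02,0,0,0,0],
    [0,0,0,0,0,0,0],
    [0,0,0,0,0,0,0],
    [0,0,0,0,0,0,0],
    [0,0,0,0,0,0,0],
    [0,0,0,0,0,0,0],
    [0,0,0,0,0,0,0],
    [0,0,0,0,0,0,0],
    [0,0,0,0,0,0,0],
    [0,0,0,0,0,0,0],
  ],
)

```text
time: 62.72
eef_pos: [0.488, -0.1672, 0.2338]
orientation: [2.226, 2.216, 0.008]
contact_force: [0.7, -0.1, -1.4]
gripper_width: 0.53
finger_force: 61.9
```

>>> carry_out(
  rows=[
    [0,0,0.02,0,0,0,0],
    [0,0,0.015,0,0,0,0],
    [0,0,0,0,0,0,0],
    [0,0,0,0,0,0,0],
    [0,0,0,0,0,0,0],
    [0,0,0,0,0,0,0],
    [0,0,0,0,0,0,0],
    [0,0,0,0,0,0,0],
    [0,0,0,0,0,0,0],
    [0,0,0,0,0,0,0],
  ],
)

```text
time: 63.55
eef_pos: [0.488, -0.1672, 0.2328]
orientation: [2.226, 2.216, 0.008]
contact_force: [-0.2, 0.6, 0.9]
gripper_width: 0.528
finger_force: 62.1
```

Touching. I'll release, retreat upward and check.

>>> carry_out(
  rows=[
    [0,0,0.005,0,0,0,0],
    [0,0,0,0,0,0,0.58],
    [0,0,0,0,0,0,0.65],
    [0,0,0,0,0,0,1],
    [0,0,0,0,0,0,1],
    [0,0,0,0,0,0,1],
    [0,0,0,0,0,0,1],
    [0,0,0,0,0,0,1],
    [0,0,-0.2,0,0,0,1],
    [0,0,-0.5,0,0,0,1],
  ],
)

```text
time: 64.38
eef_pos: [0.487, -0.167, 0.2522]
orientation: [-2.224, -2.214, -0.005]
contact_force: [0.8, -0.9, -0.1]
gripper_width: 0.997
finger_force: 0.0
```

>>> carry_out(
  rows=[
    [0,0,-0.6,0,0,0,1],
    [0,0,-0.6,0,0,0,1],
    [0,0,-0.6,0,0,0,1],
    [0,0,-0.6,0,0,0,1],
    [0,0,-0.6,0,0,0,1],
    [0.5,0,-0.2,0,0,0,1],
    [0.7,0,0,0,0,0,1],
    [0.8,0,0,0,0,0,1],
    [0.8,0,0,0,0,0,1],
    [0.8,0,0,0,0,0,1],
  ],
)

```text
time: 65.22
eef_pos: [0.4878, -0.0587, 0.3506]
orientation: [2.226, 2.215, 0.009]
contact_force: [-0.0, 0.4, -0.6]
gripper_width: 1.003
finger_force: 0.0
```

>>> carry_out(
  rows=[
    [0.8,0,0,0,0,0,1],
    [0.8,0,0,0,0,0,1],
    [0.8,0,0,0,0,0,1],
    [0.8,0,0,0,0,0,1],
    [0.8,0,0,0,0,0,1],
    [0.8,0,0,0,0,0,1],
    [0.8,0,0,0,0,0,1],
    [0.4,0,0,0,0,0,1],
    [0,0,0,0,0,0,1],
    [0,0,0,0,0,0,1],
  ],
)

```text
time: 66.05
eef_pos: [0.4887, 0.1206, 0.3507]
orientation: [2.224, 2.217, 0.008]
contact_force: [-0.3, -0.2, 0.3]
gripper_width: 1.0
finger_force: 0.0
```

```bash
python3 - <<'E'
from h import *
st(); p=eyes.capture('top');q=eyes.capture('scene')
a=cv2.resize(p['color'][150:290,330:500],None,fx=2.3,fy=2.3);b=cv2.resize(q['color'][90:230,220:390],None,fx=2.3,fy=2.3)
cv2.imwrite('pics/f13.png',np.hstack([a,b])[:,:,::-1])
E
```

```text
t 66.05 p [0.4887 0.1206 0.3507] rv [2.224 2.217 0.008] F [-0.3 -0.2  0.3] g 1.0 ff 0.0 q [ 0.24  0.28 -0.09  1.2   0.    1.82]
```

View pics/f13.png

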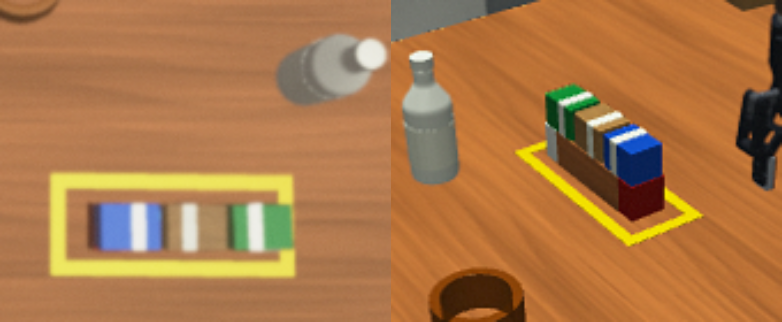

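All three cartons, at (130,227), (197,227) and (262,227), sit in one layer on the bearer, which lies inside the tape. The bottle and tape roll have not moved. Handing in.

```bash
python3 -c "
from station import workorder
print(workorder.job_done())"
```

```text
the job is handed in; nothing more can be done
None
```

The job is handed in at about 66 s of robot time: the bearer was walked end over end and lies flat inside the tape, with all three cartons present (brown, blue, green) in one layer on top and the tape roll, mug and bottle untouched; no verdict was returned, and two doubts remain: a 5.3 N wrist reading early in the first tip-up, where the white end may have lifted very slightly, and a 77 N wrist force while setting down the brown carton (limit 120 N).

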